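# Change over the phone charging station

### The arm

A 6-joint arm with a two-finger parallel gripper is mounted at the origin on the work surface. World frame = base frame: x ahead of the robot, y to its left, z up, the work surface at z = 0. Lengths are in m, angles in degrees, forces in N, time in s.
With the tool pointing down it reaches from about 0.4 to 0.825 m from the base axis. Payload 7 kg.
Tool frame: the origin (TCP) lies between the finger pads; the fingertips stand 22 mm ahead of it and the grasp point (between the pads) lies 3 mm ahead of it; z points along the fingers, y is the line along which they close (so a half turn about z gives the same grasp; the last joint's range is limited). The gripper opens to 88 mm and grips with 3 to 60 N. Pads are 19 mm wide; open, the fingers measure 130 mm over their backs; the gripper's body (78 mm by 193 mm) begins 47 mm behind the grasp point.
Start: joints at [84.861, 20.546, 0.682, 0, -70.136, -16.507], TCP at [0.249, 0.627, 0.249] pointing down, gripper open.
Joint ranges: [-176.03, 176.03], [-82.01, 121.73], [-58.28, 71.71], [-173.87, 95.51], [-174.79, -0.11], [-173.66, 173.66]. Speed limits (degrees/s): [136.94, 136.94, 172.46, 180, 180, 180].

### API

Orientations are given as [roll, pitch, yaw] about the fixed x, y, z axes, in that order (R = Rz(yaw) Ry(pitch) Rx(roll)).
In Python, from plant import r, vision gives the robot as it stands.
- The arm moves only by the shell command python3 -m pendant 'ROWS' [FORCE]. ROWS is JSON, a list that holds one entry, the list of rows, each a list of 7 numbers: the shift along the tool's x, y, z scaled (see below), then the turn, a rotation vector about the tool's x, y, z scaled (see below), then the opening, from -1 (shut) to 1 (fully open). In form: [[[x, y, z, wx, wy, wz, fingers], ...]]. A call has exactly 8 rows; each row shifts and turns the commanded pose from where the row before left it, along the tool's axes as they then stand; what a row does not reach is not made up. The controller multiplies each number of a shift by 20 mm and each number of a turn by 4 degrees. A row lasts 1/10 s, in which the tool goes at most 50 mm and 8.59 degrees, less where a joint would pass 70% of its speed; a pose out of reach is approached as far as the arm can. A call with a number of a shift or a turn outside -1 to 1 is refused whole. A call with a gripper value outside its range is refused whole. The fingers move at their own pace and stop on an object; FORCE is the grip in N (left out, the last holds). Time passes only in rows, so rows that do not move let the fingers close, or fill a call up. It gives the time, the measured TCP pose, the force, the opening and the grip force at its end, in the units of the state.
- r.get_state(): the state, without advancing time (a new reading comes with each control period).
- vision.capture(name): name is "scene" or "side" or "wrist"; returns a dict with "frame" (420x560x3 uint8, blue, green, red), "depth" (420x560 float32, m along the optical axis (not along the pixel's ray), 0 where there is no reading), "camera_matrix" (3x3 intrinsics, pixels), "extrinsics" (4x4, takes a point from world to camera coordinates); the wrist camera has in their place "hand_eye" (4x4, takes a point from camera to tool coordinates, whose origin is the TCP and whose axes are the flange's). Camera axes: x right, y up, looking along -z (the intrinsics and any distortion apply to the point x, -y, -z); pixel columns grow to the right and rows downward; lengths in m; the calibration is good to about 2 mm. A picture is of the moment at which its call begins: read the wrist's pose just before it.
- r.close_job(): hands the job in; it is judged then, once.
The state is a dict: "time_s": time; "joints": joint angles; "qd": joint speeds; "joint_torque": joint torques, N m; "tcp_pos": TCP position; "eef_rot": TCP orientation; "contact_force": force on the tool from outside, world axes, zero at the start; "moment": the same for the moment, N m; "gripper_width": finger opening in m; "gripper_force": force on a finger pad.
Only numpy, scipy, OpenCV 4.12 (cv2) and the standard library are available. Lean on these libraries where they do the work, as an engineer would, in place of code of your own. Each camera call takes 0.05 s, during which the arm holds its last target. There are 200 camera calls.

### The job

The phones in the charging station are charged; those in the grey tray are waiting their turn. Slide the station's power switch fully to off before lifting any phone, then pull each charged phone up out of its bay and stand it in a slot of the carrying tray of its bumper's colour, blue or orange, and stand every waiting white phone fully home in an empty charging bay. When they have all changed places, slide the switch fully back on, and don't disturb the other things on the bench.

Things in the scene. Friction and masses are not known exactly. Their poses are not given: they have to be found in the camera images.
- phone_blue1: phone in a blue bumper, 72 mm wide (own x) by 12 mm thick (y, the black screen faces -y) by 146 mm tall (z), 0.15 to 0.24 kg. Origin at the centre of its bottom edge face, z to its top edge. Starts upright in a bay of the charging station, charged; may be absent.
- phone_blue2: phone in a blue bumper, 72 mm wide (own x) by 12 mm thick (y, the black screen faces -y) by 146 mm tall (z), 0.15 to 0.24 kg. Origin at the centre of its bottom edge face, z to its top edge. Starts upright in a bay of the charging station, charged; may be absent.
- phone_blue3: phone in a blue bumper, 72 mm wide (own x) by 12 mm thick (y, the black screen faces -y) by 146 mm tall (z), 0.15 to 0.24 kg. Origin at the centre of its bottom edge face, z to its top edge. Starts upright in a bay of the charging station, charged; may be absent.
- phone_orange1: phone in an orange bumper, 72 mm wide (own x) by 12 mm thick (y, the black screen faces -y) by 146 mm tall (z), 0.15 to 0.24 kg. Origin at the centre of its bottom edge face, z to its top edge. Starts upright in a bay of the charging station, charged; may be absent.
- phone_orange2: phone in an orange bumper, 72 mm wide (own x) by 12 mm thick (y, the black screen faces -y) by 146 mm tall (z), 0.15 to 0.24 kg. Origin at the centre of its bottom edge face, z to its top edge. Starts upright in a bay of the charging station, charged; may be absent.
- phone_orange3: phone in an orange bumper, 72 mm wide (own x) by 12 mm thick (y, the black screen faces -y) by 146 mm tall (z), 0.15 to 0.24 kg. Origin at the centre of its bottom edge face, z to its top edge. Starts upright in a bay of the charging station, charged; may be absent.
- phone_white1: phone in a white bumper, 72 mm wide (own x) by 12 mm thick (y, the black screen faces -y) by 146 mm tall (z), 0.15 to 0.24 kg. Origin at the centre of its bottom edge face, z to its top edge. Starts upright in a slot of the grey tray, still to be charged; may be absent.
- phone_white2: phone in a white bumper, 72 mm wide (own x) by 12 mm thick (y, the black screen faces -y) by 146 mm tall (z), 0.15 to 0.24 kg. Origin at the centre of its bottom edge face, z to its top edge. Starts upright in a slot of the grey tray, still to be charged; may be absent.
- phone_white3: phone in a white bumper, 72 mm wide (own x) by 12 mm thick (y, the black screen faces -y) by 146 mm tall (z), 0.15 to 0.24 kg. Origin at the centre of its bottom edge face, z to its top edge. Starts upright in a slot of the grey tray, still to be charged; may be absent.
- tray_blue: blue carrying tray, a loose tub 190 mm (own x) by 102 mm (y), rim 72 mm high, 0.8 kg. Origin under its centre, z up. Its grey foam insert has three open-topped slots at own x = -56, 0, +56 mm, y = 0, each 20 mm wide along x and 80 mm long along y (a phone stands in it on its bottom edge, thickness along the tray's x). Slot floor 12 mm, foam top 65 mm above the underside.
- tray_orange: orange carrying tray, a loose tub 190 mm (own x) by 102 mm (y), rim 72 mm high, 0.8 kg. Origin under its centre, z up. Its grey foam insert has three open-topped slots at own x = -56, 0, +56 mm, y = 0, each 20 mm wide along x and 80 mm long along y (a phone stands in it on its bottom edge, thickness along the tray's x). Slot floor 12 mm, foam top 65 mm above the underside.
- tray_grey: grey carrying tray, a loose tub 190 mm (own x) by 102 mm (y), rim 72 mm high, 0.8 kg. Origin under its centre, z up. Its grey foam insert has three open-topped slots at own x = -56, 0, +56 mm, y = 0, each 20 mm wide along x and 80 mm long along y (a phone stands in it on its bottom edge, thickness along the tray's x). Slot floor 12 mm, foam top 65 mm above the underside.
- rack: white and grey phone charging station, fixed, 108 mm (own x) by 456 mm (y). Origin on the bench under the middle of the bays, z up. Six open-topped bays at own y = -125, -75 .. 125 mm, x = 0, each 18 mm wide along y, 77 mm long along x, floor 20 mm, mouth 65 mm above the bench; phones stand loose in them, thickness along y. Control end from y = -163 to -293 mm, top 50 mm high, carries the switch.
- power_switch (a joint): the station's slide power switch, in m along the station's own y: 0 = off, the stop at the end away from the phones, between the red patches; 0.060 = fully on, the stop nearest the phones, between the green patches. It slides with about 2 N of friction and stays where it is left.
- switch_top (a point): middle of the top of the switch's black grip, 85.5 mm above the bench. The grip is 22 mm along the station's x, 18 mm along its y and 34 mm tall, and can be pinched across x from above.
- speaker: a bookshelf loudspeaker in dark wood, 130 x 190 x 115 mm, lying on its side on the bench; origin under its centre. Not part of the job.
- headphones: black and grey headphones lying on the bench, about 130 x 230 mm and 75 mm high; origin under their middle. Not part of the job.
- screwdriver: a yellow-handled screwdriver 170 mm long lying along its own x, 26 mm high; origin under its middle. Not part of the job.

How it is judged (in metres and radians):
On the way, in this order (a step that is already met when the one before it is completed fails the run):
1. the power switch is slid fully to off (value of joint power_switch below 0.005 m), for 0.2 s.
2. with the switch still off, every blue and orange phone stands in its tray and every white phone in a bay (value of joint power_switch below 0.01 m and x of phone_blue1 in the frame of tray_blue between -0.07 and 0.07 m and y of phone_blue1 in the frame of tray_blue between -0.02 and 0.02 m and z of each of phone_blue1, phone_blue2, phone_blue3 in the frame of tray_blue below 0.02 m and angle between each of phone_blue1, phone_blue2, phone_blue3, phone_orange1, phone_orange2, phone_orange3, phone_white1, phone_white2, phone_white3's own z axis and vertical below 0.25 rad and linear speed of each of phone_blue1, phone_blue2, phone_blue3, phone_orange1, phone_orange2, phone_orange3, phone_white1, phone_white2, phone_white3 below 0.03 m/s and x of phone_blue2 in the frame of tray_blue between -0.07 and 0.07 m and y of phone_blue2 in the frame of tray_blue between -0.02 and 0.02 m and x of phone_blue3 in the frame of tray_blue between -0.07 and 0.07 m and y of phone_blue3 in the frame of tray_blue between -0.02 and 0.02 m and x of phone_orange1 in the frame of tray_orange between -0.07 and 0.07 m and y of phone_orange1 in the frame of tray_orange between -0.02 and 0.02 m and z of each of phone_orange1, phone_orange2, phone_orange3 in the frame of tray_orange below 0.02 m and x of phone_orange2 in the frame of tray_orange between -0.07 and 0.07 m and y of phone_orange2 in the frame of tray_orange between -0.02 and 0.02 m and x of phone_orange3 in the frame of tray_orange between -0.07 and 0.07 m and y of phone_orange3 in the frame of tray_orange between -0.02 and 0.02 m and x of phone_white1 in the frame of rack between -0.015 and 0.015 m and y of phone_white1 in the frame of rack between -0.14 and 0.14 m and z of each of phone_white1, phone_white2, phone_white3 in the frame of rack below 0.028 m and x of phone_white2 in the frame of rack between -0.015 and 0.015 m and y of phone_white2 in the frame of rack between -0.14 and 0.14 m and x of phone_white3 in the frame of rack between -0.015 and 0.015 m and y of phone_white3 in the frame of rack between -0.14 and 0.14 m), for 0.2 s.
3. the power switch is slid fully to on (value of joint power_switch above 0.055 m), for 0.2 s.
At the end, for the whole second after the job is handed in: Switch within 5 mm of its on stop; each blue and orange phone on the floor of a slot of its colour's tray (foot under 20 mm above the underside) and each white one on the floor of a station bay (foot under 28 mm above the bench), all upright to 0.25 rad and at rest; blue and orange trays flat (value of joint power_switch above 0.055 m and x of phone_blue1 in the frame of tray_blue between -0.07 and 0.07 m and y of phone_blue1 in the frame of tray_blue between -0.02 and 0.02 m and z of each of phone_blue1, phone_blue2, phone_blue3 in the frame of tray_blue below 0.02 m and angle between each of phone_blue1, phone_blue2, phone_blue3, phone_orange1, phone_orange2, phone_orange3, phone_white1, phone_white2, phone_white3's own z axis and vertical below 0.25 rad and linear speed of each of phone_blue1, phone_blue2, phone_blue3, phone_orange1, phone_orange2, phone_orange3, phone_white1, phone_white2, phone_white3 below 0.03 m/s and x of phone_blue2 in the frame of tray_blue between -0.07 and 0.07 m and y of phone_blue2 in the frame of tray_blue between -0.02 and 0.02 m and x of phone_blue3 in the frame of tray_blue between -0.07 and 0.07 m and y of phone_blue3 in the frame of tray_blue between -0.02 and 0.02 m and x of phone_orange1 in the frame of tray_orange between -0.07 and 0.07 m and y of phone_orange1 in the frame of tray_orange between -0.02 and 0.02 m and z of each of phone_orange1, phone_orange2, phone_orange3 in the frame of tray_orange below 0.02 m and x of phone_orange2 in the frame of tray_orange between -0.07 and 0.07 m and y of phone_orange2 in the frame of tray_orange between -0.02 and 0.02 m and x of phone_orange3 in the frame of tray_orange between -0.07 and 0.07 m and y of phone_orange3 in the frame of tray_orange between -0.02 and 0.02 m and x of phone_white1 in the frame of rack between -0.015 and 0.015 m and y of phone_white1 in the frame of rack between -0.14 and 0.14 m and z of each of phone_white1, phone_white2, phone_white3 in the frame of rack below 0.028 m and x of phone_white2 in the frame of rack between -0.015 and 0.015 m and y of phone_white2 in the frame of rack between -0.14 and 0.14 m and x of phone_white3 in the frame of rack between -0.015 and 0.015 m and y of phone_white3 in the frame of rack between -0.14 and 0.14 m and angle between each of tray_blue, tray_orange's own z axis and vertical below 0.05 rad); the robot touches nothing.
It fails at once if a phone is lifted (its foot more than 40 mm above the bench) while the switch is on (more than 10 mm from off) (value of joint power_switch above 0.01 m and z of any of phone_blue1, phone_blue2, phone_blue3, phone_orange1, phone_orange2, phone_orange3, phone_white1, phone_white2, phone_white3 in the frame of rack above 0.04 m).
It fails at once if a bystander is disturbed (speaker, headphones or screwdriver moved more than 30 mm) (distance of any of speaker, headphones, screwdriver from where it was at the start of the episode above 0.03 m).
Of phone_blue1, phone_blue2, phone_blue3, phone_orange1, phone_orange2, phone_orange3 only 3 to 5 are there at a start; the rules pass over those that are not, and their reading is None.
Of phone_white1, phone_white2, phone_white3 only 2 to 3 are there at a start; the rules pass over those that are not, and their reading is None.
At some moment in a run one of tray_blue, tray_orange, tray_grey may be knocked a few centimetres aside while the robot is not near it.
Once in a run the grip may slacken for a moment while it holds something.
It also fails if it takes over 210 s, if anything falls off the work surface, if the arm or the gripper's body presses on something with over 40 N, if the wrist force passes 120 N, or if a joint passes its speed limit or range.

## Working session

There is one attempt and no reset: what is moved stays moved. The work goes in short steps, Python scripts to look and compute and a shell command to move; the robot and the scene stay as the last step left them, time stands still between calls to the robot, and variables do not carry over. Pictures are saved under pics/ and viewed, at most 14 in all, crops included, and the job is handed in when it is done.

```bash
ls; mkdir -p pics; python3 - <<'E'
from plant import r, vision
import cv2,numpy as np,pickle
print(r.get_state())
for n in ("scene","side","wrist"):
    c=vision.capture(n); cv2.imwrite(f"pics/{n}0.png",c["frame"]); pickle.dump(c,open(f"{n}0.pkl","wb"))
    print(n,c["camera_matrix"].tolist(),np.round(c.get("extrinsics",c.get("hand_eye")),4).tolist(),[k for k in c])
E
```

```text
pics
{'time_s': 0.0, 'joints': array([ 8.48621861e+01,  2.05914103e+01,  6.33155638e-01, -2.09585903e-02,
       -7.01368155e+01, -1.65064675e+01]), 'qd': array([-0.01025613, -0.110396  ,  0.05583794,  0.04089337, -0.04449827,
       -0.02860359]), 'joint_torque': array([ 3.70185335e-04, -5.82723391e+01,  2.93047625e+01,  6.99716985e+00,
        6.90389556e-03, -1.56794044e-04]), 'tcp_pos': array([0.24882272, 0.62696224, 0.24761562]), 'eef_rot': array([ 1.79903250e+02, -8.12403556e-03, -2.16514122e+01]), 'contact_force': array([ 0.01731877, -0.10604613,  0.27567748]), 'moment': array([ 0.0244493 , -0.02003115, -0.04580864]), 'gripper_force': 0.0, 'gripper_width': 0.08734071685575262}
scene [[463.88556840652313, 0.0, 277.8864023278321], [0.0, 463.88556840652313, 219.5043366480018], [0.0, 0.0, 1.0]] [[0.1285, 0.9915, 0.0225, -0.0462], [-0.5466, 0.0519, 0.8358, 0.2284], [0.8275, -0.1197, 0.5486, -1.6736], [0.0, 0.0, 0.0, 1.0]] ['frame', 'depth', 'camera_matrix', 'extrinsics']
side [[425.5702078438394, 0.0, 281.00039645168346], [0.0, 425.5702078438394, 213.44557172892954], [0.0, 0.0, 1.0]] [[0.9969, -0.0779, 0.0076, -0.588], [0.056, 0.7778, 0.626, -0.0599], [-0.0547, -0.6237, 0.7798, -1.3176], [0.0, 0.0, 0.0, 1.0]] ['frame', 'depth', 'camera_matrix', 'extrinsics']
wrist [[342.7362753482193, 0.0, 280.5137692377852], [0.0, 342.7362753482193, 214.4811507370407], [0.0, 0.0, 1.0]] [[-0.0002, 0.9658, 0.2594, 0.0704], [1.0, 0.0001, 0.0005, 0.0001], [0.0004, 0.2594, -0.9658, -0.1344], [0.0, 0.0, 0.0, 1.0]] ['frame', 'depth', 'camera_matrix', 'hand_eye']
```

View pics/scene0.png

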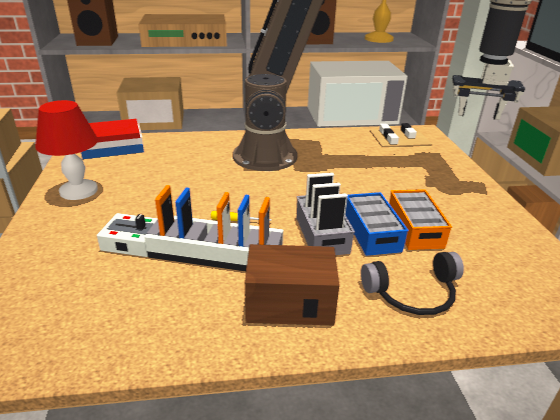

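View pics/side0.png

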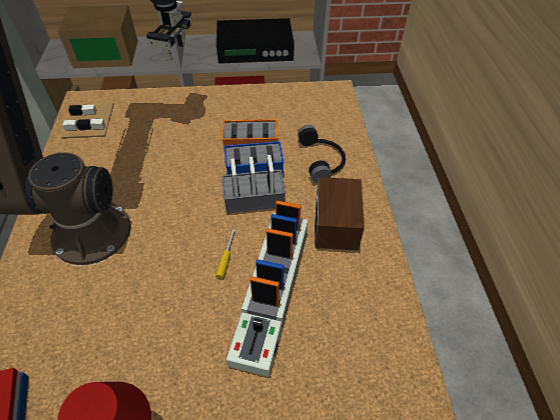

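```bash
cat > h.py <<'E'
import numpy as np,cv2
from plant import r,vision
from scipy.spatial.transform import Rotation as R
def cloud(c,T=None):
    "world points HxWx3; T: tool->world for wrist camera"
    d=c["depth"];K=c["camera_matrix"];v,u=np.mgrid[:d.shape[0],:d.shape[1]]
    p=np.stack([(u-K[0,2])/K[0,0]*d,-(v-K[1,2])/K[1,1]*d,-d,np.ones_like(d)],-1)
    M=np.linalg.inv(c["extrinsics"]) if T is None else T@c["hand_eye"]
    w=(p@M.T)[...,:3]; w[d<=0]=np.nan
    return w
def tool():
    s=r.get_state();T=np.eye(4);T[:3,:3]=R.from_euler("xyz",s["eef_rot"],degrees=True).as_matrix();T[:3,3]=s["tcp_pos"];return T
def hsv(c): return cv2.cvtColor(c["frame"],cv2.COLOR_BGR2HSV).astype(int)
def masks(c):
    H=hsv(c);h,s,v=H[...,0],H[...,1],H[...,2]
    return dict(blue=(h>100)&(h<120)&(s>150)&(v>60),orange=(h>5)&(h<20)&(s>195)&(v>130),white=(s<40)&(v>180),
      grey=(s<60)&(v>60)&(v<=180),red=((h<5)|(h>175))&(s>180)&(v>120),green=(h>45)&(h<85)&(s>120),black=(v<50))
E
cat > m.py <<'E'
from h import *
import pickle
def comp(m,w,f,minpx):
    n,l,st,_=cv2.connectedComponentsWithStats((m&f).astype(np.uint8),connectivity=8)
    for i in range(1,n):
        if st[i,4]>=minpx:
            p=w[l==i]; rr=cv2.minAreaRect((p[:,:2]*1000).astype(np.float32))
            print("   c",np.round(rr[0],1),"size",np.round(rr[1],1),"a",round(rr[2],1),"z",np.round(np.median(p[:,2]),4),"px",st[i,4],"uv",st[i,:2])
for n in ("scene","side"):
    c=pickle.load(open(n+"0.pkl","rb"));w=cloud(c);M=masks(c);z=w[...,2];x=w[...,0];y=w[...,1]
    reg=(x>.2)&(x<1.0)&(y>-.6)&(y<.6)
    print(n)
    for k in("blue","orange","white"):
        print(" phone tops",k); comp(M[k],w,reg&(z>.13)&(z<.18),8)
    for k in ("blue","orange"):
        print(" tray rim",k); comp(M[k],w,reg&(z>.062)&(z<.08),30)
    print(" grey tray"); comp(M["grey"],w,reg&(z>.058)&(z<.08),60)
    print(" all 45-100 blobs"); comp(reg&(z>.06),w,reg&(z<.078),150)
    print(" control top"); comp(reg&(z>.044),w,reg&(z<.054),200)
    for k in("red","green"): print(k); comp(M[k],w,reg&(z>.04)&(z<.06),4)
    print("switch"); comp(M["black"],w,reg&(z>.07)&(z<.09)&(y<-.1),5)
E
python3 m.py
```

```text
scene
 phone tops blue
   c [ 541.5 -257. ] size [10.7 72.4] a 72.1 z 0.1587 px 190 uv [176 188]
   c [ 588.6 -115.4] size [ 9.9 74. ] a 71.9 z 0.1614 px 162 uv [238 195]
 phone tops orange
   c [ 524.7 -305.5] size [11.9 73.2] a 72.2 z 0.1599 px 200 uv [155 185]
   c [ 572.6 -162.4] size [11.1 74.7] a 71.4 z 0.1615 px 185 uv [217 192]
   c [603.  -67.8] size [10.8 71.7] a 72.6 z 0.1622 px 174 uv [259 197]
 phone tops white
   c [453.7  96.9] size [15.3 70.5] a 0.4 z 0.1589 px 81 uv [307 173]
   c [506.3  99.7] size [16.1 69.4] a 3.4 z 0.1583 px 96 uv [313 183]
   c [564.4 103.5] size [16.2 69.1] a 6.8 z 0.1584 px 104 uv [319 194]
 tray rim blue
   c [513.9 239. ] size [196.8 107.5] a 2.2 z 0.0716 px 477 uv [347 193]
 tray rim orange
   c [503.2 366.6] size [107.3 199. ] a 87.8 z 0.0714 px 444 uv [391 189]
 grey tray
   c [497.  372.6] size [ 91.4 170.2] a 87.9 z 0.0653 px 503 uv [395 193]
   c [507.7 100.1] size [194.7 105.5] a 3.9 z 0.067 px 602 uv [297 196]
   c [504.9 243.4] size [170.   91.4] a 2.4 z 0.0655 px 508 uv [351 196]
   c [ 533.3 -294.1] size [93.1 32. ] a 7.7 z 0.0668
[... 4052 characters left out ...]
.7 z 0.0535 px 29 uv [234 343]
   c [ 517.5 -437.3] size [19.4  9.1] a 71.0 z 0.0524 px 31 uv [263 349]
green
   c [ 467.9 -358.3] size [19.8  9.3] a 73.0 z 0.0529 px 28 uv [242 320]
   c [ 535.8 -381.4] size [19.4  9.8] a 66.2 z 0.0529 px 29 uv [269 327]
switch
   c [ 746.7 -117.6] size [  8.1 126.6] a 80.0 z 0.0798 px 185 uv [317 230]
   c [ 613.3 -129.4] size [4.5 0.5] a 84.2 z 0.0802 px 5 uv [293 238]
   c [ 568.7 -166.9] size [ 6.4 60.7] a 71.8 z 0.0807 px 86 uv [268 248]
   c [ 520.9 -308.7] size [ 4.4 59.2] a 71.1 z 0.0803 px 78 uv [253 296]
   c [ 502.5 -366.2] size [ 4.5 18.6] a 74.9 z 0.0877 px 13 uv [254 319]
   c [ 501.5 -376.8] size [11.5 22.2] a 84.2 z 0.0845 px 51 uv [253 322]
```

```bash
cat > pl.py <<'E'
"rows for a chain of waypoints 'x y z yaw n' (mm, deg; '.' keeps a value): one constant row, repeated n times"
import sys
from h import *
def rz(a): a=np.radians(a); return np.array([[np.cos(a),np.sin(a)],[np.sin(a),-np.cos(a)]])  # columns tool x,y in world xy (z down)
s=r.get_state(); P=np.r_[s["tcp_pos"]*1000,s["eef_rot"][2]]
print("now",np.round(P,1),"t",round(s["time_s"],1),"w",round(s["gripper_width"]*1000,1),"gf",round(float(s["gripper_force"]),1),"F",np.round(s["contact_force"],1),"rp",np.round(s["eef_rot"][:2],2))
for a in sys.argv[1:]:
    t=a.split(); n=int(t[4]); Q=np.array([P[i] if t[i]=="." else float(t[i]) for i in range(4)])
    dy=(Q[3]-P[3]+180)%360-180; st=dy/n
    S=sum(rz(P[3]+k*st) for k in range(n)); sh=np.linalg.solve(S,(Q-P)[:2])
    row=np.round([sh[0]/20,sh[1]/20,-(Q-P)[2]/n/20,0,0,-st/4],3)
    path=P[:2]+np.cumsum([rz(P[3]+k*st)@sh for k in range(n)],0); rad=np.hypot(*path.T)
    print(a,"n",n,"row",row.tolist(),"rad",rad.min().round(),rad.max().round(),"mid",path[n//2].round().tolist(), "TOO BIG" if abs(row).max()>1 else "")
    P=Q
E
python3 pl.py "480 100 250 -65 32" "501.5 -370.3 180 -108.3 32" "501.5 -370.3 80 -108.3 8" "483 -427.4 80 -108.3 8"
```

```text
now [248.9 627.1 247.9 -21.7] t 0.1 w 87.7 gf 0.0 F [-0.2  0.1  0. ] rp [ 1.7993e+02 -1.0000e-02]
480 100 250 -65 32 n 32 row [0.844, 0.37, -0.003, 0.0, 0.0, 0.339] rad 490.0 667.0 mid [422.0, 369.0] 
501.5 -370.3 180 -108.3 32 n 32 row [0.753, 0.019, 0.109, 0.0, 0.0, 0.338] rad 494.0 623.0 mid [536.0, -148.0] 
501.5 -370.3 80 -108.3 8 n 8 row [-0.0, -0.0, 0.625, 0.0, 0.0, -0.0] rad 623.0 623.0 mid [502.0, -370.0] 
483 -427.4 80 -108.3 8 n 8 row [0.375, -0.002, -0.0, 0.0, 0.0, -0.0] rad 626.0 645.0 mid [490.0, -406.0]
```

```bash
python3 -m pendant '[[[0.84,0.37,0,0,0,0.34,1],[0.84,0.37,0,0,0,0.34,1],[0.84,0.37,0,0,0,0.34,1],[0.84,0.37,0,0,0,0.34,1],[0.84,0.37,0,0,0,0.34,1],[0.84,0.37,0,0,0,0.34,1],[0.84,0.37,0,0,0,0.34,1],[0.84,0.37,0,0,0,0.34,1]]]' 20
python3 -m pendant '[[[0.84,0.37,0,0,0,0.34,1],[0.84,0.37,0,0,0,0.34,1],[0.84,0.37,0,0,0,0.34,1],[0.84,0.37,0,0,0,0.34,1],[0.84,0.37,0,0,0,0.34,1],[0.84,0.37,0,0,0,0.34,1],[0.84,0.37,0,0,0,0.34,1],[0.84,0.37,0,0,0,0.34,1]]]'
python3 -m pendant '[[[0.84,0.37,0,0,0,0.34,1],[0.84,0.37,0,0,0,0.34,1],[0.84,0.37,0,0,0,0.34,1],[0.84,0.37,0,0,0,0.34,1],[0.84,0.37,0,0,0,0.34,1],[0.84,0.37,0,0,0,0.34,1],[0.84,0.37,0,0,0,0.34,1],[0.84,0.37,0,0,0,0.34,1]]]'
python3 -m pendant '[[[0.84,0.37,0,0,0,0.34,1],[0.84,0.37,0,0,0,0.34,1],[0.84,0.37,0,0,0,0.34,1],[0.84,0.37,0,0,0,0.34,1],[0.84,0.37,0,0,0,0.34,1],[0.84,0.37,0,0,0,0.34,1],[0.84,0.37,0,0,0,0.34,1],[0.84,0.37,0,0,0,0.34,1]]]'
python3 -m pendant '[[[0.75,0.02,0,0,0,0.34,1],[0.75,0.02,0,0,0,0.34,1],[0.75,0.02,0,0,0,0.34,1],[0.75,0.02,0,0,0,0.34,1],[0.75,0.02,0,0,0,0.34,1],[0.75,0.02,0,0,0,0.34,1],[0.75,0.02,0,0,0,0.34,1],[0.75,0.02,0,0,0,0.34,1]]]'
python3 -m pendant '[[[0.75,0.02,0,0,0,0.34,1],[0.75,0.02,0,0,0,0.34,1],[0.75,0.02,0,0,0,0.34,1],[0.75,0.02,0,0,0,0.34,1],[0.75,0.02,0,0,0,0.34,1],[0.75,0.02,0,0,0,0.34,1],[0.75,0.02,0,0,0,0.34,1],[0.75,0.02,0,0,0,0.34,1]]]'
python3 -m pendant '[[[0.75,0.02,0,0,0,0.34,1],[0.75,0.02,0,0,0,0.34,1],[0.75,0.02,0,0,0,0.34,1],[0.75,0.02,0,0,0,0.34,1],[0.75,0.02,0,0,0,0.34,1],[0.75,0.02,0,0,0,0.34,1],[0.75,0.02,0,0,0,0.34,1],[0.75,0.02,0,0,0,0.34,1]]]'
python3 -m pendant '[[[0.75,0.02,0,0,0,0.34,1],[0.75,0.02,0,0,0,0.34,1],[0.75,0.02,0,0,0,0.34,1],[0.75,0.02,0,0,0,0.34,1],[0.75,0.02,0,0,0,0.34,1],[0.75,0.02,0,0,0,0.34,1],[0.75,0.02,0,0,0,0.34,1],[0,0,0,0,0,0,1]]]'
python3 pl.py "501.5 -370.3 . -108.3 1" "501.5 -370.3 80 -108.3 10"
```

```text
time_s: 0.95
tcp_pos: [0.3439, 0.5134, 0.2487]
eef_rot: [-180.0, 0.0, -32.7]
contact_force: [0.8, 0.1, 0.7]
gripper_width: 0.0876
gripper_force: 0.0
time_s: 1.75
tcp_pos: [0.4145, 0.385, 0.2486]
eef_rot: [-180.0, 0.0, -43.5]
contact_force: [-0.1, -0.6, 0.6]
gripper_width: 0.0879
gripper_force: 0.0
time_s: 2.55
tcp_pos: [0.4597, 0.2455, 0.2486]
eef_rot: [-180.0, 0.0, -54.4]
contact_force: [0.0, -0.8, 1.2]
gripper_width: 0.0877
gripper_force: 0.0
time_s: 3.35
tcp_pos: [0.4776, 0.1, 0.2486]
eef_rot: [-180.0, 0.0, -65.3]
contact_force: [0.2, -0.2, 0.5]
gripper_width: 0.0878
gripper_force: 0.0
time_s: 4.15
tcp_pos: [0.5157, -0.0135, 0.2486]
eef_rot: [-180.0, -0.0, -76.2]
contact_force: [0.5, -0.3, -0.3]
gripper_width: 0.0875
gripper_force: 0.0
time_s: 4.95
tcp_pos: [0.5317, -0.1322, 0.2486]
eef_rot: [180.0, -0.0, -87.0]
contact_force: [-0.2, -0.4, 0.3]
gripper_width: 0.0873
gripper_force: 0.0
time_s: 5.75
tcp_pos: [0.5249, -0.2518, 0.2485]
eef_rot: [180.0, 0.0, -97.9]
contact_force: [0.5, 0.6, 0.0]
gripper_width: 0.0877
gripper_force: 0.0
time_s: 6.55
tcp_pos: [0.5, -0.3545, 0.2484]
eef_rot: [180.0, -0.0, -107.5]
contact_force: [-0.2, -0.1, 0.1]
gripper_width: 0.0877
gripper_force: 0.0
now [ 500.  -354.5  248.4 -107.5] t 6.5 w 87.7 gf 0.0 F [-0.2 -0.1  0.1] rp [ 1.7998e+02 -1.0000e-02]
501.5 -370.3 . -108.3 1 n 1 row [0.733, -0.311, -0.0, 0.0, 0.0, 0.201] rad 623.0 623.0 mid [502.0, -370.0] 
501.5 -370.3 80 -108.3 10 n 10 row [-0.0, -0.0, 0.842, 0.0, 0.0, -0.0] rad 623.0 623.0 mid [502.0, -370.0]
```

```bash
python3 -m pendant '[[[0.73,-0.31,0,0,0,0.2,1],[0,0,0.84,0,0,0,1],[0,0,0.84,0,0,0,1],[0,0,0.84,0,0,0,1],[0,0,0.84,0,0,0,1],[0,0,0.84,0,0,0,1],[0,0,0.84,0,0,0,1],[0,0,0.84,0,0,0,1]]]'
python3 -m pendant '[[[0,0,0.84,0,0,0,1],[0,0,0.84,0,0,0,1],[0,0,0.84,0,0,0,1],[0,0,0,0,0,0,-1],[0,0,0,0,0,0,-1],[0,0,0,0,0,0,-1],[0,0,0,0,0,0,-1],[0,0,0,0,0,0,-1]]]' 20
python3 -m pendant '[[[0,0,0,0,0,0,-1],[0.4,0,0,0,0,0,-1],[0.45,0,0,0,0,0,-1],[0.45,0,0,0,0,0,-1],[0.45,0,0,0,0,0,-1],[0.45,0,0,0,0,0,-1],[0.45,0,0,0,0,0,-1],[0.45,0,0,0,0,0,-1]]]'
python3 pl.py
```

```text
time_s: 7.35
tcp_pos: [0.5026, -0.3689, 0.1303]
eef_rot: [-180.0, -0.0, -108.1]
contact_force: [0.3, 0.0, 0.0]
gripper_width: 0.0875
gripper_force: 0.0
time_s: 8.15
tcp_pos: [0.5027, -0.3686, 0.0814]
eef_rot: [-179.9, -0.0, -108.1]
contact_force: [-0.2, 0.3, 0.8]
gripper_width: 0.0535
gripper_force: 0.0
time_s: 8.95
tcp_pos: [0.4827, -0.4282, 0.0805]
eef_rot: [180.0, 0.0, -108.1]
contact_force: [0.2, -0.3, 0.5]
gripper_width: 0.0003
gripper_force: 0.0
now [ 482.7 -428.2   80.5 -108.1] t 8.9 w 0.3 gf 0.0 F [ 0.2 -0.3  0.5] rp [180.   0.]
```

```bash
python3 - <<'E'
from h import *
for n in("side",):
    c=vision.capture(n);cv2.imwrite("pics/s1.png",cv2.resize(c["frame"][270:390,190:320],None,fx=4,fy=4))
E
```

```text
(no output)
```

View pics/s1.png

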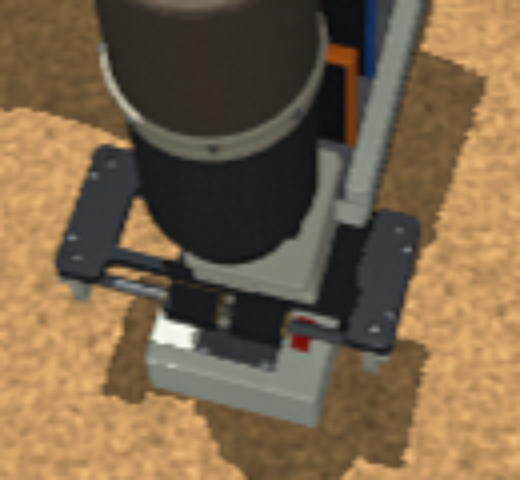

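```bash
python3 -m pendant '[[[0,0,0,0,0,0,1],[0,0,0,0,0,0,1],[0,0,0,0,0,0,1],[0,0,0,0,0,0,1],[0,0,0,0,0,0,1],[0,0,0,0,0,0,1],[0,0,0,0,0,0,1],[0,0,0,0,0,0,1]]]' 
python3 -m pendant '[[[-0.4,0,0,0,0,0,1],[-0.45,0,0,0,0,0,1],[-0.45,0,0,0,0,0,1],[-0.45,0,0,0,0,0,1],[-0.45,0,0,0,0,0,1],[-0.45,0,0,0,0,0,1],[-0.4,0,0,0,0,0,1],[0,0,0,0,0,0,-1]]]'
python3 -m pendant '[[[0,0,0,0,0,0,-1],[0,0,0,0,0,0,-1],[0,0,0,0,0,0,-1],[0,0,0,0,0,0,-1],[0,0,0,0,0,0,-1],[0,0,0,0,0,0,-1],[0,0,0,0,0,0,-1],[0,0,0,0,0,0,-1]]]' 20
python3 -m pendant '[[[0,0,0,0,0,0,-1],[0,0,0,0,0,0,-1],[0,0,0,0,0,0,-1],[0,0,0,0,0,0,-1],[0,0,0,0,0,0,-1],[0,0,0,0,0,0,-1],[0,0,0,0,0,0,-1],[0,0,0,0,0,0,-1]]]'
```

```text
time_s: 9.8
tcp_pos: [0.4831, -0.4273, 0.0806]
eef_rot: [-180.0, -0.0, -108.1]
contact_force: [0.3, -0.5, 0.1]
gripper_width: 0.0589
gripper_force: 0.0
time_s: 10.6
tcp_pos: [0.5024, -0.3684, 0.0807]
eef_rot: [-180.0, 0.0, -108.1]
contact_force: [0.8, 0.1, -0.4]
gripper_width: 0.0838
gripper_force: 0.0
time_s: 11.4
tcp_pos: [0.5006, -0.369, 0.0804]
eef_rot: [179.8, 0.0, -108.1]
contact_force: [-0.8, 0.4, 7.2]
gripper_width: 0.022
gripper_force: 20.0
time_s: 12.2
tcp_pos: [0.5007, -0.3691, 0.0804]
eef_rot: [179.9, 0.0, -108.1]
contact_force: [-4.9, 2.2, 4.1]
gripper_width: 0.022
gripper_force: 20.0
```

```bash
python3 -m pendant '[[[0.4,0,0,0,0,0,-1],[0.4,0,0,0,0,0,-1],[0.4,0,0,0,0,0,-1],[0.4,0,0,0,0,0,-1],[0.4,0,0,0,0,0,-1],[0.4,0,0,0,0,0,-1],[0.4,0,0,0,0,0,-1],[0.3,0,0,0,0,0,-1]]]'
python3 -m pendant '[[[0.05,0,0,0,0,0,-1],[0.05,0,0,0,0,0,-1],[0,0,0,0,0,0,-1],[0,0,0,0,0,0,1],[0,0,0,0,0,0,1],[0,0,0,0,0,0,1],[0,0,0,0,0,0,1],[0,0,0,0,0,0,1]]]'
python3 -m pendant '[[[0,0,0,0,0,0,1],[0,0,-1,0,0,0,1],[0,0,-1,0,0,0,1],[0,0,-1,0,0,0,1],[0,0,-1,0,0,0,1],[0,0,-1,0,0,0,1],[0,0,-1,0,0,0,1],[0,0,-1,0,0,0,1]]]'
python3 pl.py "524.4 -304.9 . -108.3 8" "524.4 -304.9 148 -108.3 4"
python3 - <<'E'
from h import *
T=tool();c=vision.capture("wrist");w=cloud(c,T);M=masks(c);cv2.imwrite("pics/w2.png",c["frame"])
z=w[...,2]
for k in("black","red","green"):
    m=M[k]&((z>.078)&(z<.092) if k=="black" else (z>.045)&(z<.06))
    n,l,st,_=cv2.connectedComponentsWithStats(m.astype(np.uint8))
    for i in range(1,n):
        if st[i,4]>60: print(k,np.round(np.mean(w[l==i],0)*1000,1),st[i,4])
E
```

```text
time_s: 13.0
tcp_pos: [0.4818, -0.426, 0.0802]
eef_rot: [179.8, 0.2, -108.2]
contact_force: [4.0, 30.1, 12.6]
gripper_width: 0.0218
gripper_force: 20.0
time_s: 13.8
tcp_pos: [0.4821, -0.4305, 0.0805]
eef_rot: [-180.0, -0.0, -108.1]
contact_force: [0.5, -0.7, -0.4]
gripper_width: 0.0562
gripper_force: 0.0
time_s: 14.6
tcp_pos: [0.4819, -0.4303, 0.2214]
eef_rot: [-180.0, -0.0, -108.1]
contact_force: [0.4, 0.5, -1.1]
gripper_width: 0.0875
gripper_force: 0.0
now [ 481.9 -430.3  221.4 -108.1] t 14.6 w 87.5 gf 0.0 F [ 0.4  0.5 -1.1] rp [-179.99   -0.  ]
524.4 -304.9 . -108.3 8 n 8 row [-0.827, -0.007, -0.0, 0.0, 0.0, 0.005] rad 607.0 640.0 mid [508.0, -352.0] 
524.4 -304.9 148 -108.3 4 n 4 row [-0.0, -0.0, 0.918, 0.0, 0.0, -0.0] rad 607.0 607.0 mid [524.0, -305.0] 
black [ 480.3 -432.5   83. ] 279
black [ 483.4 -422.7   83.4] 198
red [ 516.2 -438.7   49.2] 271
red [ 447.8 -416.1   49.1] 263
green [ 535.1 -381.8   49.3] 235
green [ 466.7 -358.7   49.1] 233
```

View pics/w2.png

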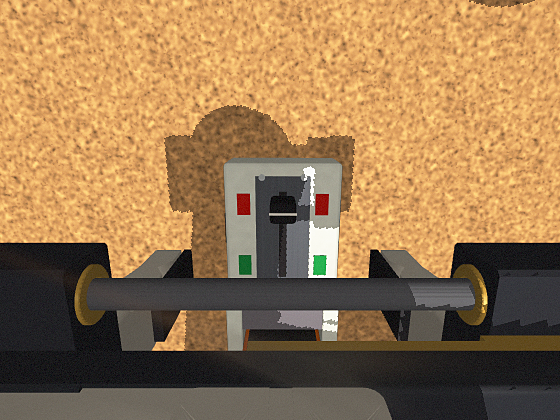

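```bash
python3 -m pendant '[[[-0.83,-0.01,0,0,0,0,1],[-0.83,-0.01,0,0,0,0,1],[-0.83,-0.01,0,0,0,0,1],[-0.83,-0.01,0,0,0,0,1],[-0.83,-0.01,0,0,0,0,1],[-0.83,-0.01,0,0,0,0,1],[-0.83,-0.01,0,0,0,0,1],[-0.8,0,0,0,0,0.05,1]]]'
python3 -m pendant '[[[0,0,0.9,0,0,0,1],[0,0,0.9,0,0,0,1],[0,0,0.9,0,0,0,1],[0,0,0.95,0,0,0,1],[0,0,0,0,0,0,0.5],[0,0,0,0,0,0,0.2],[0,0,0,0,0,0,-0.2],[0,0,0,0,0,0,-1]]]' 30
python3 -m pendant '[[[0,0,0,0,0,0,-1],[0,0,0,0,0,0,-1],[0,0,-0.8,0,0,0,-1],[0,0,-1,0,0,0,-1],[0,0,-1,0,0,0,-1],[0,0,-1,0,0,0,-1],[0,0,-1,0,0,0,-1],[0,0,-1,0,0,0,-1]]]'
python3 -m pendant '[[[0,0,-1,0,0,0,-1],[0,0,-1,0,0,0,-1],[0,0,-1,0,0,0,-1],[0,0,-0.5,0,0,0,-1],[0,0,0,0,0,0,-1],[0,0,0,0,0,0,-1],[0,0,0,0,0,0,-1],[0,0,0,0,0,0,-1]]]'
python3 pl.py "600 -60 . -108.3 16"  "630 368 . 177.5 32"
```

```text
time_s: 15.45
tcp_pos: [0.5251, -0.3035, 0.2206]
eef_rot: [-180.0, 0.0, -108.3]
contact_force: [0.4, 0.0, 0.2]
gripper_width: 0.0879
gripper_force: 0.0
time_s: 16.25
tcp_pos: [0.525, -0.305, 0.1484]
eef_rot: [-179.9, 0.0, -108.3]
contact_force: [0.6, 0.9, -1.2]
gripper_width: 0.0719
gripper_force: 29.9
time_s: 17.05
tcp_pos: [0.5243, -0.3049, 0.2643]
eef_rot: [180.0, 0.0, -108.3]
contact_force: [0.2, 0.4, -2.5]
gripper_width: 0.0722
gripper_force: 29.9
time_s: 17.85
tcp_pos: [0.5242, -0.3048, 0.3324]
eef_rot: [179.9, 0.0, -108.3]
contact_force: [0.4, -0.1, -1.6]
gripper_width: 0.0717
gripper_force: 30.0
now [ 524.2 -304.8  332.4 -108.3] t 17.9 w 71.7 gf 30.0 F [ 0.4 -0.1 -1.6] rp [179.89   0.  ]
600 -60 . -108.3 16 n 16 row [-0.801, 0.016, -0.0, 0.0, 0.0, -0.0] rad 591.0 603.0 mid [567.0, -167.0] 
630 368 . 177.5 32 n 32 row [-0.46, 0.553, -0.0, 0.0, 0.0, 0.58] rad 552.0 730.0 mid [544.0, 173.0]
```

```bash
python3 pl.py "630 368 . 177.5 32"; python3 pl.py "630 368 . 177.5 40"
```

```text
now [ 524.2 -304.8  332.4 -108.3] t 17.9 w 71.7 gf 30.0 F [ 0.4 -0.1 -1.6] rp [179.89   0.  ]
630 368 . 177.5 32 n 32 row [-0.803, 0.812, -0.0, 0.0, 0.0, 0.579] rad 458.0 730.0 mid [468.0, 72.0] 
now [ 524.2 -304.8  332.4 -108.3] t 17.9 w 71.7 gf 30.0 F [ 0.4 -0.1 -1.6] rp [179.89   0.  ]
630 368 . 177.5 40 n 40 row [-0.64, 0.652, -0.0, 0.0, 0.0, 0.464] rad 458.0 730.0 mid [467.0, 67.0]
```

```bash
cat > tr.py <<'E'
"tray pose from the wrist camera: python3 tr.py blue|orange|grey pic"
import sys
from h import *
k=sys.argv[1]; T=tool();c=vision.capture("wrist");w=cloud(c,T);M=masks(c);cv2.imwrite(f"pics/{sys.argv[2]}.png",c["frame"])
z=w[...,2]; g=(z>.06)&(z<.08)
if k!="grey":
    m=M[k]&g&(z>.066)
else: m=g&(z>.06)
n,l,st,_=cv2.connectedComponentsWithStats(cv2.dilate(m.astype(np.uint8),np.ones((3,3))))
i=1+st[1:,4].argmax(); p=w[(l==i)&m]; rr=cv2.minAreaRect((p[:,:2]*1000).astype(np.float32)); a=rr[2]; s=rr[1]
if s[0]<s[1]: a-=90
print("rim centre",np.round(rr[0],1),"size",np.round(s,1),"yaw",round(a,2),"z",np.median(p[:,2]).round(4))
# slots: deep points inside the rim
h,d=np.radians(a),np.array(rr[0]); ex=np.array([np.cos(h),np.sin(h)]); ey=np.array([-ex[1],ex[0]])
q=w[...,:2]*1000-d; X=q@ex; Y=q@ey
low=(abs(X)<85)&(abs(Y)<45)&(z<.055)&(z>0)
for x0 in(-56,0,56):
    o=low&(abs(X-x0)<18)
    if o.sum()>30: print("slot",x0,"X",np.round(np.percentile(X[o],[3,97]),1),"Y",np.round(np.percentile(Y[o],[3,97]),1),o.sum(),"world",np.round(d+ex*x0,1))
for x0 in(-56,0,56):
    o=(abs(X-x0)<18)&(abs(Y)<45)&(z>.14)&(z<.17)
    if o.sum()>20: rr=cv2.minAreaRect((w[o][:,:2]*1000).astype(np.float32)); print("phone",x0,np.round(rr[0],1),np.round(rr[1],1),round(rr[2],1))
E
python3 -m pendant '[[[-0.8,0.81,0,0,0,0.58,-1],[-0.8,0.81,0,0,0,0.58,-1],[-0.8,0.81,0,0,0,0.58,-1],[-0.8,0.81,0,0,0,0.58,-1],[-0.8,0.81,0,0,0,0.58,-1],[-0.8,0.81,0,0,0,0.58,-1],[-0.8,0.81,0,0,0,0.58,-1],[-0.8,0.81,0,0,0,0.58,-1]]]' |tail -1
python3 -m pendant '[[[-0.8,0.81,0,0,0,0.58,-1],[-0.8,0.81,0,0,0,0.58,-1],[-0.8,0.81,0,0,0,0.58,-1],[-0.8,0.81,0,0,0,0.58,-1],[-0.8,0.81,0,0,0,0.58,-1],[-0.8,0.81,0,0,0,0.58,-1],[-0.8,0.81,0,0,0,0.58,-1],[-0.8,0.81,0,0,0,0.58,-1]]]' |tail -1
python3 -m pendant '[[[-0.8,0.81,0,0,0,0.58,-1],[-0.8,0.81,0,0,0,0.58,-1],[-0.8,0.81,0,0,0,0.58,-1],[-0.8,0.81,0,0,0,0.58,-1],[-0.8,0.81,0,0,0,0.58,-1],[-0.8,0.81,0,0,0,0.58,-1],[-0.8,0.81,0,0,0,0.58,-1],[-0.8,0.81,0,0,0,0.58,-1]]]' |tail -1
python3 -m pendant '[[[-0.8,0.81,0,0,0,0.58,-1],[-0.8,0.81,0,0,0,0.58,-1],[-0.8,0.81,0,0,0,0.58,-1],[-0.8,0.81,0,0,0,0.58,-1],[-0.8,0.81,0,0,0,0.58,-1],[-0.8,0.81,0,0,0,0.58,-1],[-0.8,0.81,0,0,0,0.58,-1],[0,0,0,0,0,0,-1]]]' |tail -1
python3 pl.py; python3 tr.py orange w3
```

```text
gripper_force: 30.0
gripper_force: 30.0
gripper_force: 30.0
gripper_force: 30.0
now [614.8 351.  330.9 179.7] t 21.1 w 71.2 gf 30.0 F [-0.6 -0.6 -3.4] rp [-1.7989e+02 -1.2000e-01]
rim centre [512.  368.2] size [105.  178.7] yaw -2.36 z 0.07
slot -56 X [-74.  -64.8] Y [-40.1  39.9] 925 world [456.  370.5]
slot 0 X [-18.   -2.7] Y [-39.9  39.9] 1085 world [512.  368.2]
slot 56 X [39.1 58. ] Y [-39.7  40. ] 1191 world [567.9 365.9]
```

View pics/w3.png

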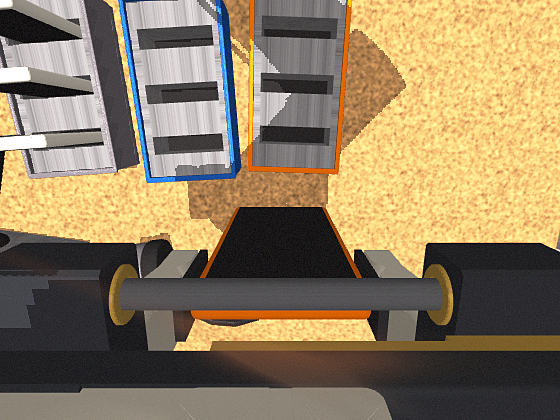

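```bash
python3 - <<'E'
s=open('tr.py').read()
s=s.replace('for x0 in(-56,0,56):\n    o=low','off=[]\nfor x0 in(-56,0,56):\n    o=low&(abs(X-x0)<22)',1).replace('&(abs(X-x0)<22)&(abs(X-x0)<18)','&(abs(X-x0)<24)').replace('    if o.sum()>30: print("slot"','    if o.sum()>300: off.append((np.percentile(X[o],3)+10-x0,np.percentile(Y[o],[3,97]).mean()))\n    if o.sum()>30: print("slot"',1)
s=s.replace('# slots','# slots (far walls give the centre)').replace('for x0 in(-56,0,56):\n    o=(abs','o2=np.median(off,0);C=d+ex*o2[0]+ey*o2[1];print("offs",np.round(off,1).tolist(),"CENTRE",C.round(1),"slots",[(C+ex*x0).round(1).tolist() for x0 in(-56,0,56)])\nfor x0 in(-56,0,56):\n    o=(abs',1)
open('tr.py','w').write(s)
E
python3 pl.py "448.3 370.3 . 177.6 8" "448.3 370.3 200 177.6 8" "448.3 370.3 142 177.6 6"
```

```text
now [614.1 350.1 331.3 179.8] t 21.1 w 71.8 gf 30.0 F [ 0.4 -0.5 -1. ] rp [-1.7989e+02 -1.3000e-01]
448.3 370.3 . 177.6 8 n 8 row [1.039, 0.105, -0.0, 0.0, 0.0, 0.068] rad 581.0 690.0 mid [510.0, 362.0] TOO BIG
448.3 370.3 200 177.6 8 n 8 row [-0.0, 0.0, 0.821, 0.0, 0.0, -0.0] rad 581.0 581.0 mid [448.0, 370.0] 
448.3 370.3 142 177.6 6 n 6 row [-0.0, 0.0, 0.483, 0.0, 0.0, -0.0] rad 581.0 581.0 mid [448.0, 370.0]
```

```bash
python3 -m pendant '[[[1,0.11,0.5,0,0,0.07,-1],[1,0.11,0.5,0,0,0.07,-1],[1,0.11,0.5,0,0,0.07,-1],[1,0.11,0.5,0,0,0.07,-1],[1,0.11,0.5,0,0,0.07,-1],[1,0.11,0.5,0,0,0.07,-1],[1,0.11,0.5,0,0,0.07,-1],[1,0.11,0.5,0,0,0.06,-1]]]' |tail -1
python3 -m pendant '[[[0.3,0,0.5,0,0,0,-1],[0,0,0.5,0,0,0,-1],[0,0,0.5,0,0,0,-1],[0,0,0,0,0,0,-1],[0,0,0,0,0,0,-1],[0,0,0,0,0,0,-1],[0,0,0,0,0,0,-1],[0,0,0,0,0,0,-1]]]' |tail -1
python3 pl.py "448.3 370.3 . 177.6 2" "448.3 370.3 142 177.6 8"
```

```text
gripper_force: 30.0
gripper_force: 30.0
now [448.5 370.7 223.8 177.5] t 22.7 w 71.7 gf 30.0 F [-0.  -0.1 -1.8] rp [1.7998e+02 2.0000e-02]
448.3 370.3 . 177.6 2 n 2 row [0.005, -0.011, -0.0, 0.0, 0.0, -0.007] rad 581.0 582.0 mid [448.0, 370.0] 
448.3 370.3 142 177.6 8 n 8 row [-0.0, 0.0, 0.512, 0.0, 0.0, -0.0] rad 581.0 581.0 mid [448.0, 370.0]
```

```bash
python3 -m pendant '[[[0,0,0.51,0,0,0,-1],[0,0,0.51,0,0,0,-1],[0,0,0.51,0,0,0,-1],[0,0,0.51,0,0,0,-1],[0,0,0.51,0,0,0,-1],[0,0,0.51,0,0,0,-1],[0,0,0.51,0,0,0,-1],[0,0,0.51,0,0,0,-1]]]' |tail -5
python3 -m pendant '[[[0,0,0,0,0,0,-1],[0,0,0,0,0,0,-1],[0,0,0,0,0,0,-1],[0,0,0,0,0,0,-1],[0,0,0,0,0,0,-1],[0,0,0,0,0,0,-1],[0,0,0,0,0,0,-1],[0,0,0,0,0,0,-1]]]' |tail -5
```

```text
tcp_pos: [0.4483, 0.3707, 0.1411]
eef_rot: [-180.0, -0.0, 177.6]
contact_force: [0.0, -0.3, -1.6]
gripper_width: 0.0715
gripper_force: 30.0
tcp_pos: [0.4483, 0.3706, 0.142]
eef_rot: [180.0, 0.0, 177.6]
contact_force: [0.4, -0.6, -2.0]
gripper_width: 0.0718
gripper_force: 30.0
```

```bash
python3 -m pendant '[[[0,0,-0.05,0,0,0,1],[0,0,0,0,0,0,1],[0,0,0,0,0,0,1],[0,0,0,0,0,0,1],[0,0,-0.7,0,0,0,1],[0,0,-1,0,0,0,1],[0,0,-1,0,0,0,1],[0,0,-1,0,0,0,1]]]' |tail -5
python3 -m pendant '[[[0,0,-1,0,0,0,1],[0,0,-0.5,0,0,0,1],[0,0,0,0,0,0,1],[0,0,0,0,0,0,1],[0,0,0,0,0,0,1],[0,0,0,0,0,0,1],[0,0,0,0,0,0,1],[0,0,0,0,0,0,1]]]' |tail -5
python3 pl.py "540.1 -257.4 . -108.3 32" "540.1 -257.4 148 -108.3 5"
```

```text
tcp_pos: [0.4482, 0.3706, 0.2177]
eef_rot: [-180.0, -0.0, 177.6]
contact_force: [0.6, -0.1, -0.1]
gripper_width: 0.0876
gripper_force: 0.0
tcp_pos: [0.4482, 0.3706, 0.2466]
eef_rot: [-180.0, -0.0, 177.6]
contact_force: [0.9, 0.3, -0.9]
gripper_width: 0.0878
gripper_force: 0.0
now [448.2 370.6 246.6 177.6] t 25.9 w 87.8 gf 0.0 F [ 0.9  0.3 -0.9] rp [-1.7997e+02 -2.0000e-02]
540.1 -257.4 . -108.3 32 n 32 row [0.452, -0.963, -0.0, 0.0, 0.0, -0.579] rad 391.0 598.0 mid [392.0, 20.0] 
540.1 -257.4 148 -108.3 5 n 5 row [-0.0, -0.0, 0.986, 0.0, 0.0, -0.0] rad 598.0 598.0 mid [540.0, -257.0]
```

```bash
python3 pl.py "510 60 . -150 16" "540.1 -257.4 . -108.3 16"
```

```text
now [448.2 370.6 246.6 177.6] t 25.9 w 87.8 gf 0.0 F [ 0.9  0.3 -0.9] rp [-1.7997e+02 -2.0000e-02]
510 60 . -150 16 n 16 row [0.026, -1.002, -0.0, 0.0, 0.0, -0.507] rad 496.0 568.0 mid [461.0, 191.0] TOO BIG
540.1 -257.4 . -108.3 16 n 16 row [0.709, -0.731, -0.0, 0.0, 0.0, -0.652] rad 496.0 598.0 mid [498.0, -122.0]
```

```bash
python3 -m pendant '[[[0.03,-1,0,0,0,-0.51,1],[0.03,-1,0,0,0,-0.51,1],[0.03,-1,0,0,0,-0.51,1],[0.03,-1,0,0,0,-0.51,1],[0.03,-1,0,0,0,-0.51,1],[0.03,-1,0,0,0,-0.51,1],[0.03,-1,0,0,0,-0.51,1],[0.03,-1,0,0,0,-0.51,1]]]' |tail -1
python3 -m pendant '[[[0.03,-1,0,0,0,-0.51,1],[0.03,-1,0,0,0,-0.51,1],[0.03,-1,0,0,0,-0.51,1],[0.03,-1,0,0,0,-0.51,1],[0.03,-1,0,0,0,-0.51,1],[0.03,-1,0,0,0,-0.51,1],[0.03,-1,0,0,0,-0.51,1],[0.03,-1,0,0,0,-0.51,1]]]' |tail -1
python3 -m pendant '[[[0.71,-0.73,0,0,0,-0.65,1],[0.71,-0.73,0,0,0,-0.65,1],[0.71,-0.73,0,0,0,-0.65,1],[0.71,-0.73,0,0,0,-0.65,1],[0.71,-0.73,0,0,0,-0.65,1],[0.71,-0.73,0,0,0,-0.65,1],[0.71,-0.73,0,0,0,-0.65,1],[0.71,-0.73,0,0,0,-0.65,1]]]' |tail -1
python3 -m pendant '[[[0.71,-0.73,0,0,0,-0.65,1],[0.71,-0.73,0,0,0,-0.65,1],[0.71,-0.73,0,0,0,-0.65,1],[0.71,-0.73,0,0,0,-0.65,1],[0.71,-0.73,0,0,0,-0.65,1],[0.71,-0.73,0,0,0,-0.65,1],[0.71,-0.73,0,0,0,-0.65,1],[0.71,-0.73,0,0,0,-0.65,1]]]' |tail -1
python3 -m pendant '[[[0,0,0,0,0,0,1],[0,0,0,0,0,0,1],[0,0,0,0,0,0,1],[0,0,0,0,0,0,1],[0,0,0,0,0,0,1],[0,0,0,0,0,0,1],[0,0,0,0,0,0,1],[0,0,0,0,0,0,1]]]' |tail -1
python3 pl.py "540.1 -257.4 . -108.3 2" "540.1 -257.4 148 -108.3 5" ". . 330 . 9" "625 242 . -177.5 24"
```

```text
gripper_force: 0.0
gripper_force: 0.0
gripper_force: 0.0
gripper_force: 0.0
gripper_force: 0.0
now [ 539.7 -256.5  247.  -108.2] t 29.9 w 87.4 gf 0.0 F [ 0.3  0.3 -0.4] rp [-179.99    0.  ]
540.1 -257.4 . -108.3 2 n 2 row [0.019, -0.016, -0.0, 0.0, 0.0, 0.012] rad 598.0 598.0 mid [540.0, -257.0] 
540.1 -257.4 148 -108.3 5 n 5 row [-0.0, -0.0, 0.99, 0.0, 0.0, -0.0] rad 598.0 598.0 mid [540.0, -257.0] 
. . 330 . 9 n 9 row [-0.0, -0.0, -1.011, 0.0, 0.0, -0.0] rad 598.0 598.0 mid [540.0, -257.0] TOO BIG
625 242 . -177.5 24 n 24 row [-0.836, 0.748, -0.0, 0.0, 0.0, 0.721] rad 501.0 670.0 mid [509.0, 28.0]
```

```bash
python3 -m pendant '[[[0.04,-0.03,0.99,0,0,0.02,1],[0,0,0.99,0,0,0,1],[0,0,0.99,0,0,0,1],[0,0,0.99,0,0,0,1],[0,0,0.99,0,0,0,1],[0,0,0,0,0,0,0],[0,0,0,0,0,0,-1],[0,0,0,0,0,0,-1]]]' 30 |tail -5
python3 -m pendant '[[[0,0,0,0,0,0,-1],[0,0,0,0,0,0,-1],[0,0,-0.8,0,0,0,-1],[0,0,-1,0,0,0,-1],[0,0,-1,0,0,0,-1],[0,0,-1,0,0,0,-1],[0,0,-1,0,0,0,-1],[0,0,-1,0,0,0,-1]]]' |tail -5
python3 -m pendant '[[[0,0,-1,0,0,0,-1],[0,0,-1,0,0,0,-1],[0,0,-1,0,0,0,-1],[0,0,-0.3,0,0,0,-1],[-0.84,0.75,0,0,0,0.72,-1],[-0.84,0.75,0,0,0,0.72,-1],[-0.84,0.75,0,0,0,0.72,-1],[-0.84,0.75,0,0,0,0.72,-1]]]' |tail -1
python3 -m pendant '[[[-0.84,0.75,0,0,0,0.72,-1],[-0.84,0.75,0,0,0,0.72,-1],[-0.84,0.75,0,0,0,0.72,-1],[-0.84,0.75,0,0,0,0.72,-1],[-0.84,0.75,0,0,0,0.72,-1],[-0.84,0.75,0,0,0,0.72,-1],[-0.84,0.75,0,0,0,0.72,-1],[-0.84,0.75,0,0,0,0.72,-1]]]' |tail -1
python3 -m pendant '[[[-0.84,0.75,0,0,0,0.72,-1],[-0.84,0.75,0,0,0,0.72,-1],[-0.84,0.75,0,0,0,0.72,-1],[-0.84,0.75,0,0,0,0.72,-1],[-0.84,0.75,0,0,0,0.72,-1],[-0.84,0.75,0,0,0,0.72,-1],[-0.84,0.75,0,0,0,0.72,-1],[-0.84,0.75,0,0,0,0.72,-1]]]' |tail -1
python3 -m pendant '[[[-0.84,0.75,0,0,0,0.72,-1],[-0.84,0.75,0,0,0,0.72,-1],[-0.84,0.75,0,0,0,0.72,-1],[-0.84,0.75,0,0,0,0.72,-1],[0,0,0,0,0,0,-1],[0,0,0,0,0,0,-1],[0,0,0,0,0,0,-1],[0,0,0,0,0,0,-1]]]' |tail -1
python3 pl.py; python3 tr.py blue w4
```

```text
tcp_pos: [0.5407, -0.2577, 0.1491]
eef_rot: [-179.9, 0.0, -108.3]
contact_force: [0.2, -0.6, -1.1]
gripper_width: 0.0721
gripper_force: 29.9
tcp_pos: [0.5399, -0.2575, 0.2652]
eef_rot: [-180.0, 0.0, -108.3]
contact_force: [0.2, 0.3, -2.1]
gripper_width: 0.0724
gripper_force: 29.9
gripper_force: 29.9
gripper_force: 29.9
gripper_force: 29.9
gripper_force: 29.9
now [ 624.9  243.1  330.2 -177.4] t 34.7 w 72.1 gf 29.9 F [-0.5  0.4 -1.1] rp [1.7999e+02 1.0000e-02]
rim centre [518.1 204.1] size [164.2 103.8] yaw 3.32 z 0.0701
slot -56 X [-79.9 -69.3] Y [-40.7  36.7] 443 world [462.2 200.9]
slot 0 X [-23.6 -11.1] Y [-40.3  37.3] 829 world [518.1 204.1]
slot 56 X [32.8 51.1] Y [-39.9  38. ] 1131 world [574.  207.3]
offs [[-13.9, -2.0], [-13.6, -1.5], [-13.2, -1.0]] CENTRE [504.7 201.8] slots [[448.7, 198.6], [504.7, 201.8], [560.6, 205.1]]
```

View pics/w4.png

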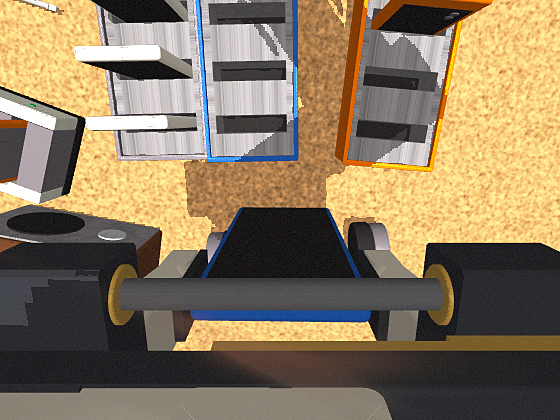

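```bash
python3 pl.py "448.6 201 224 -176.7 10" "448.6 201 141.5 -176.7 8"; python3 - <<'E'
from h import *
c=vision.capture("scene");w=cloud(c);M=masks(c);z=w[...,2];x=w[...,0];y=w[...,1]
m=M["white"]&(z>.13)&(z<.18)&(x>.4)&(x<.62)&(y>0)&(y<.2)
n,l,st,_=cv2.connectedComponentsWithStats(m.astype(np.uint8))
for i in range(1,n):
    if st[i,4]>8: p=w[l==i];rr=cv2.minAreaRect((p[:,:2]*1000).astype(np.float32)); print(np.round(rr[0],1),np.round(rr[1],1),round(rr[2],1),p[:,1].max().round(4))
E
```

```text
now [ 624.9  243.2  330.4 -177.4] t 34.8 w 72.1 gf 29.9 F [ 0.6 -0.3 -1.1] rp [1.7998e+02 3.0000e-02]
448.6 201 224 -176.7 10 n 10 row [0.891, -0.166, 0.532, 0.0, 0.0, -0.018] rad 492.0 653.0 mid [519.0, 218.0] 
448.6 201 141.5 -176.7 8 n 8 row [-0.0, 0.0, 0.516, 0.0, 0.0, -0.0] rad 492.0 492.0 mid [449.0, 201.0] 
[453.   95.6] [15.2 69.4] 5.8 0.1299
[506.7  99.6] [18.  71.1] 5.8 0.1352
[562.4 101.1] [16.1 69.8] 8.5 0.1362
```

```bash
python3 -m pendant '[[[0.89,-0.17,0.53,0,0,-0.02,-1],[0.89,-0.17,0.53,0,0,-0.02,-1],[0.89,-0.17,0.53,0,0,-0.02,-1],[0.89,-0.17,0.53,0,0,-0.02,-1],[0.89,-0.17,0.53,0,0,-0.02,-1],[0.89,-0.17,0.53,0,0,-0.02,-1],[0.89,-0.17,0.53,0,0,-0.02,-1],[0.89,-0.17,0.53,0,0,-0.02,-1]]]' |tail -1
python3 -m pendant '[[[0.89,-0.17,0.53,0,0,-0.02,-1],[0.89,-0.17,0.53,0,0,-0.02,-1],[0,0,0,0,0,0,-1],[0,0,0,0,0,0,-1],[0,0,0,0,0,0,-1],[0,0,0,0,0,0,-1],[0,0,0,0,0,0,-1],[0,0,0,0,0,0,-1]]]' |tail -5
python3 -m pendant '[[[0,0,0.51,0,0,0,-1],[0,0,0.51,0,0,0,-1],[0,0,0.51,0,0,0,-1],[0,0,0.51,0,0,0,-1],[0,0,0.51,0,0,0,-1],[0,0,0.51,0,0,0,-1],[0,0,0.51,0,0,0,-1],[0,0,0.51,0,0,0,-1]]]' |tail -5
python3 pl.py "448.6 201 141.5 -176.7 2"
```

```text
gripper_force: 29.9
tcp_pos: [0.4495, 0.2006, 0.2239]
eef_rot: [-180.0, -0.0, -176.6]
contact_force: [-0.9, 0.9, -1.7]
gripper_width: 0.072
gripper_force: 29.9
tcp_pos: [0.4492, 0.2006, 0.1415]
eef_rot: [-180.0, -0.0, -176.6]
contact_force: [-0.6, -0.3, -1.0]
gripper_width: 0.0724
gripper_force: 29.9
now [ 449.2  200.6  141.5 -176.6] t 37.2 w 72.4 gf 29.9 F [-0.6 -0.3 -1. ] rp [-180.   -0.]
448.6 201 141.5 -176.7 2 n 2 row [0.016, 0.012, -0.0, 0.0, 0.0, 0.012] rad 492.0 492.0 mid [449.0, 201.0]
```

```bash
python3 -m pendant '[[[0,0,-0.05,0,0,0,0.8],[0,0,0,0,0,0,0.8],[0,0,0,0,0,0,0.8],[0,0,0,0,0,0,0.8],[0,0,-0.7,0,0,0,0.8],[0,0,-1,0,0,0,0.8],[0,0,-1,0,0,0,0.8],[0,0,-1,0,0,0,1]]]' |tail -2
python3 -m pendant '[[[0,0,-1,0,0,0,1],[0,0,-0.5,0,0,0,1],[0,0,0,0,0,0,1],[0,0,0,0,0,0,1],[0,0,0,0,0,0,1],[0,0,0,0,0,0,1],[0,0,0,0,0,0,1],[0,0,0,0,0,0,1]]]' |tail -5
python3 pl.py "571.4 -162.5 . -108.3 24"; python3 pl.py "520 90 . -160 7" "571.4 -162.5 . -108.3 17"
```

```text
gripper_width: 0.0829
gripper_force: 0.0
tcp_pos: [0.4492, 0.2005, 0.247]
eef_rot: [-180.0, -0.0, -176.6]
contact_force: [-0.4, -0.1, 0.0]
gripper_width: 0.0875
gripper_force: 0.0
now [ 449.2  200.5  247.  -176.6] t 38.8 w 87.5 gf 0.0 F [-0.4 -0.1  0. ] rp [-1.7997e+02 -3.0000e-02]
571.4 -162.5 . -108.3 24 n 24 row [0.255, -0.808, -0.0, 0.0, 0.0, -0.712] rad 444.0 594.0 mid [460.0, -16.0] 
now [ 449.2  200.5  247.  -176.6] t 38.8 w 87.5 gf 0.0 F [-0.4 -0.1  0. ] rp [-1.7997e+02 -3.0000e-02]
520 90 . -160 7 n 7 row [-0.355, -0.871, -0.0, 0.0, 0.0, -0.593] rad 493.0 528.0 mid [486.0, 135.0] 
571.4 -162.5 . -108.3 17 n 17 row [0.425, -0.659, -0.0, 0.0, 0.0, -0.76] rad 511.0 594.0 mid [518.0, -50.0]
```

Direct 24-row arc is fine.

```bash
python3 -m pendant '[[[0.25,-0.81,0,0,0,-0.71,1],[0.25,-0.81,0,0,0,-0.71,1],[0.25,-0.81,0,0,0,-0.71,1],[0.25,-0.81,0,0,0,-0.71,1],[0.25,-0.81,0,0,0,-0.71,1],[0.25,-0.81,0,0,0,-0.71,1],[0.25,-0.81,0,0,0,-0.71,1],[0.25,-0.81,0,0,0,-0.71,1]]]' |tail -1
python3 -m pendant '[[[0.25,-0.81,0,0,0,-0.71,1],[0.25,-0.81,0,0,0,-0.71,1],[0.25,-0.81,0,0,0,-0.71,1],[0.25,-0.81,0,0,0,-0.71,1],[0.25,-0.81,0,0,0,-0.71,1],[0.25,-0.81,0,0,0,-0.71,1],[0.25,-0.81,0,0,0,-0.71,1],[0.25,-0.81,0,0,0,-0.71,1]]]' |tail -1
python3 -m pendant '[[[0.25,-0.81,0,0,0,-0.71,1],[0.25,-0.81,0,0,0,-0.71,1],[0.25,-0.81,0,0,0,-0.71,1],[0.25,-0.81,0,0,0,-0.71,1],[0.25,-0.81,0,0,0,-0.71,1],[0.25,-0.81,0,0,0,-0.71,1],[0.25,-0.81,0,0,0,-0.71,1],[0.25,-0.81,0,0,0,-0.71,1]]]' |tail -1
python3 -m pendant '[[[0,0,0,0,0,0,1],[0,0,0,0,0,0,1],[0,0,0,0,0,0,1],[0,0,0,0,0,0,1],[0,0,0,0,0,0,1],[0,0,0,0,0,0,1],[0,0,0,0,0,0,1],[0,0,0,0,0,0,1]]]' |tail -1
python3 pl.py "571.4 -162.5 . -108.3 1" "571.4 -162.5 148 -108.3 5" ". . 328 . 9" "620 366 . 177.6 32"
```

```text
gripper_force: 0.0
gripper_force: 0.0
gripper_force: 0.0
gripper_force: 0.0
now [ 573.4 -162.1  247.5 -108.4] t 42.0 w 87.9 gf 0.0 F [-0.1  0.2 -1.3] rp [-179.99    0.  ]
571.4 -162.5 . -108.3 1 n 1 row [0.053, 0.089, -0.0, 0.0, 0.0, -0.036] rad 594.0 594.0 mid [571.0, -162.0] 
571.4 -162.5 148 -108.3 5 n 5 row [-0.0, -0.0, 0.995, 0.0, 0.0, -0.0] rad 594.0 594.0 mid [571.0, -162.0] 
. . 328 . 9 n 9 row [-0.0, -0.0, -1.0, 0.0, 0.0, -0.0] rad 594.0 594.0 mid [571.0, -162.0] 
620 366 . 177.6 32 n 32 row [-0.585, 0.671, -0.0, 0.0, 0.0, 0.579] rad 508.0 720.0 mid [509.0, 128.0]
```

```bash
python3 -m pendant '[[[0.05,0.09,0.99,0,0,-0.04,1],[0,0,0.99,0,0,0,1],[0,0,0.99,0,0,0,1],[0,0,0.99,0,0,0,1],[0,0,0.99,0,0,0,1],[0,0,0,0,0,0,0],[0,0,0,0,0,0,-1],[0,0,0,0,0,0,-1]]]' 30 |tail -5
python3 -m pendant '[[[0,0,0,0,0,0,-1],[0,0,0,0,0,0,-1],[0,0,-0.8,0,0,0,-1],[0,0,-1,0,0,0,-1],[0,0,-1,0,0,0,-1],[0,0,-1,0,0,0,-1],[0,0,-1,0,0,0,-1],[0,0,-1,0,0,0,-1]]]' |tail -5
python3 -m pendant '[[[0,0,-1,0,0,0,-1],[0,0,-1,0,0,0,-1],[0,0,-1,0,0,0,-1],[0,0,-0.3,0,0,0,-1],[-0.78,0.9,0,0,0,0.77,-1],[-0.78,0.9,0,0,0,0.77,-1],[-0.78,0.9,0,0,0,0.77,-1],[-0.78,0.9,0,0,0,0.77,-1]]]' |tail -1
python3 -m pendant '[[[-0.78,0.9,0,0,0,0.77,-1],[-0.78,0.9,0,0,0,0.77,-1],[-0.78,0.9,0,0,0,0.77,-1],[-0.78,0.9,0,0,0,0.77,-1],[-0.78,0.9,0,0,0,0.77,-1],[-0.78,0.9,0,0,0,0.77,-1],[-0.78,0.9,0,0,0,0.77,-1],[-0.78,0.9,0,0,0,0.77,-1]]]' |tail -1
python3 -m pendant '[[[-0.78,0.9,0,0,0,0.77,-1],[-0.78,0.9,0,0,0,0.77,-1],[-0.78,0.9,0,0,0,0.77,-1],[-0.78,0.9,0,0,0,0.77,-1],[-0.78,0.9,0,0,0,0.77,-1],[-0.78,0.9,0,0,0,0.77,-1],[-0.78,0.9,0,0,0,0.77,-1],[-0.78,0.9,0,0,0,0.77,-1]]]' |tail -1
python3 -m pendant '[[[-0.78,0.9,0,0,0,0.77,-1],[-0.78,0.9,0,0,0,0.77,-1],[-0.78,0.9,0,0,0,0.77,-1],[-0.78,0.9,0,0,0,0.77,-1],[0,0,0,0,0,0,-1],[0,0,0,0,0,0,-1],[0,0,0,0,0,0,-1],[0,0,0,0,0,0,-1]]]' |tail -1
python3 pl.py "504.3 368 224 177.6 8" "504.3 368 141.5 177.6 8"; python3 tr.py orange w5
```

```text
tcp_pos: [0.5719, -0.1626, 0.1495]
eef_rot: [-179.9, 0.0, -108.3]
contact_force: [-0.5, 0.3, -1.8]
gripper_width: 0.0721
gripper_force: 29.9
tcp_pos: [0.5712, -0.1624, 0.2654]
eef_rot: [-180.0, 0.0, -108.3]
contact_force: [0.7, 0.4, -1.7]
gripper_width: 0.072
gripper_force: 29.9
gripper_force: 29.9
gripper_force: 29.9
gripper_force: 29.9
gripper_force: 29.9
now [614.  368.1 330.8 177.8] t 46.8 w 72.1 gf 29.9 F [-0.1 -0.8 -1.5] rp [1.7998e+02 1.0000e-02]
504.3 368 224 177.6 8 n 8 row [0.685, -0.028, 0.667, 0.0, 0.0, 0.006] rad 624.0 704.0 mid [545.0, 368.0] 
504.3 368 141.5 177.6 8 n 8 row [-0.0, 0.0, 0.516, 0.0, 0.0, -0.0] rad 624.0 624.0 mid [504.0, 368.0] 
rim centre [512.4 368.2] size [104.5 176.8] yaw -2.33 z 0.0702
slot -56 X [-72. -57.] Y [-40.2  40. ] 121 world [456.5 370.5]
slot 0 X [-18.7  -2.8] Y [-40.1  39.9] 1338 world [512.4 368.2]
slot 56 X [38.5 57.5] Y [-40.1  39.9] 1233 world [568.4 366. ]
offs [[-8.7, -0.1], [-7.5, -0.1]] CENTRE [504.4 368.5] slots [[448.4, 370.8], [504.4, 368.5], [560.3, 366.2]]
phone -56 [452.8 370.2] [71.8  5.9] 87.6
```

```bash
python3 -m pendant '[[[0.68,-0.03,0.67,0,0,0.01,-1],[0.68,-0.03,0.67,0,0,0.01,-1],[0.68,-0.03,0.67,0,0,0.01,-1],[0.68,-0.03,0.67,0,0,0.01,-1],[0.69,-0.03,0.67,0,0,0.01,-1],[0.69,-0.03,0.67,0,0,0,-1],[0.69,-0.03,0.67,0,0,0,-1],[0.69,-0.01,0.67,0,0,0,-1]]]' |tail -1
python3 -m pendant '[[[0,0,0,0,0,0,-1],[0,0,0,0,0,0,-1],[0,0,0,0,0,0,-1],[0,0,0,0,0,0,-1],[0,0,0.51,0,0,0,-1],[0,0,0.51,0,0,0,-1],[0,0,0.51,0,0,0,-1],[0,0,0.51,0,0,0,-1]]]' |tail -5
python3 -m pendant '[[[0,0,0.51,0,0,0,-1],[0,0,0.51,0,0,0,-1],[0,0,0.51,0,0,0,-1],[0,0,0.51,0,0,0,-1],[0,0,0,0,0,0,-1],[0,0,0,0,0,0,-1],[0,0,0,0,0,0,-1],[0,0,0,0,0,0,-1]]]' |tail -5
python3 -m pendant '[[[0,0,-0.05,0,0,0,1],[0,0,0,0,0,0,1],[0,0,0,0,0,0,1],[0,0,0,0,0,0,1],[0,0,-0.7,0,0,0,1],[0,0,-1,0,0,0,1],[0,0,-1,0,0,0,1],[0,0,-1,0,0,0,1]]]' |tail -2
python3 -m pendant '[[[0,0,-1,0,0,0,1],[0,0,-0.5,0,0,0,1],[0,0,0,0,0,0,1],[0,0,0,0,0,0,1],[0,0,0,0,0,0,1],[0,0,0,0,0,0,1],[0,0,0,0,0,0,1],[0,0,0,0,0,0,1]]]' |tail -5
python3 pl.py "587.1 -115 . -108.3 32"; python3 pl.py "587.1 -115 . -108.3 24"
```

```text
gripper_force: 29.9
tcp_pos: [0.5045, 0.3684, 0.1809]
eef_rot: [-179.9, -0.0, 177.6]
contact_force: [-0.1, 0.6, -2.3]
gripper_width: 0.0722
gripper_force: 29.9
tcp_pos: [0.5046, 0.3686, 0.1415]
eef_rot: [-180.0, -0.0, 177.6]
contact_force: [-0.7, -0.1, -2.3]
gripper_width: 0.0719
gripper_force: 30.0
gripper_width: 0.0878
gripper_force: 0.0
tcp_pos: [0.5046, 0.3686, 0.2461]
eef_rot: [-180.0, -0.0, 177.6]
contact_force: [0.3, 1.2, -0.5]
gripper_width: 0.0874
gripper_force: 0.0
now [504.6 368.6 246.1 177.6] t 50.9 w 87.4 gf 0.0 F [ 0.3  1.2 -0.5] rp [-1.7996e+02 -3.0000e-02]
587.1 -115 . -108.3 32 n 32 row [0.332, -0.753, -0.0, 0.0, 0.0, -0.579] rad 478.0 610.0 mid [468.0, 97.0] 
now [504.6 368.6 246.1 177.6] t 50.9 w 87.4 gf 0.0 F [ 0.3  1.2 -0.5] rp [-1.7996e+02 -3.0000e-02]
587.1 -115 . -108.3 24 n 24 row [0.436, -1.007, -0.0, 0.0, 0.0, -0.772] rad 478.0 606.0 mid [469.0, 91.0] TOO BIG
```

```bash
python3 -m pendant '[[[0.44,-1,0,0,0,-0.77,1],[0.44,-1,0,0,0,-0.77,1],[0.44,-1,0,0,0,-0.77,1],[0.44,-1,0,0,0,-0.77,1],[0.44,-1,0,0,0,-0.77,1],[0.44,-1,0,0,0,-0.77,1],[0.44,-1,0,0,0,-0.77,1],[0.44,-1,0,0,0,-0.77,1]]]' |tail -1
python3 -m pendant '[[[0.44,-1,0,0,0,-0.77,1],[0.44,-1,0,0,0,-0.77,1],[0.44,-1,0,0,0,-0.77,1],[0.44,-1,0,0,0,-0.77,1],[0.44,-1,0,0,0,-0.77,1],[0.44,-1,0,0,0,-0.77,1],[0.44,-1,0,0,0,-0.77,1],[0.44,-1,0,0,0,-0.77,1]]]' |tail -1
python3 -m pendant '[[[0.44,-1,0,0,0,-0.77,1],[0.44,-1,0,0,0,-0.77,1],[0.44,-1,0,0,0,-0.77,1],[0.44,-1,0,0,0,-0.77,1],[0.44,-1,0,0,0,-0.77,1],[0.44,-1,0,0,0,-0.77,1],[0.44,-1,0,0,0,-0.77,1],[0.44,-1,0,0,0,-0.77,1]]]' |tail -1
python3 -m pendant '[[[0,0,0,0,0,0,1],[0,0,0,0,0,0,1],[0,0,0,0,0,0,1],[0,0,0,0,0,0,1],[0,0,0,0,0,0,1],[0,0,0,0,0,0,1],[0,0,0,0,0,0,1],[0,0,0,0,0,0,1]]]' |tail -1
python3 pl.py "587.1 -115 . -108.3 1" "587.1 -115 148 -108.3 5" ". . 328 . 9" "625 205 . -176.6 24"; python3 pl.py  "587.1 -115 328 -108.3 10" "625 205 . -176.6 20"
```

```text
gripper_force: 0.0
gripper_force: 0.0
gripper_force: 0.0
gripper_force: 0.0
now [ 583.4 -113.6  246.7 -108.5] t 54.0 w 87.7 gf 0.0 F [-0.9 -0.3 -0.1] rp [-1.7999e+02  1.0000e-02]
587.1 -115 . -108.3 1 n 1 row [0.007, -0.2, -0.0, 0.0, 0.0, -0.044] rad 598.0 598.0 mid [587.0, -115.0] 
587.1 -115 148 -108.3 5 n 5 row [-0.0, -0.0, 0.987, 0.0, 0.0, -0.0] rad 598.0 598.0 mid [587.0, -115.0] 
. . 328 . 9 n 9 row [-0.0, -0.0, -1.0, 0.0, 0.0, -0.0] rad 598.0 598.0 mid [587.0, -115.0] 
625 205 . -176.6 24 n 24 row [-0.51, 0.498, -0.0, 0.0, 0.0, 0.711] rad 555.0 658.0 mid [559.0, 65.0] 
now [ 583.4 -113.6  246.7 -108.5] t 54.0 w 87.7 gf 0.0 F [-0.9 -0.3 -0.1] rp [-1.7999e+02  1.0000e-02]
587.1 -115 328 -108.3 10 n 10 row [0.001, -0.02, -0.407, 0.0, 0.0, -0.004] rad 595.0 598.0 mid [586.0, -114.0] 
625 205 . -176.6 20 n 20 row [-0.615, 0.594, -0.0, 0.0, 0.0, 0.854] rad 555.0 658.0 mid [559.0, 68.0]
```

```bash
python3 -m pendant '[[[0,-0.2,0.9,0,0,-0.04,1],[0,0,1,0,0,0,1],[0,0,1,0,0,0,1],[0,0,1,0,0,0,1],[0,0,1,0,0,0,1],[0,0,0,0,0,0,0],[0,0,0,0,0,0,-1],[0,0,0,0,0,0,-1]]]' 30 |tail -5
python3 -m pendant '[[[0,0,0,0,0,0,-1],[0,0,0,0,0,0,-1],[0,0,-0.8,0,0,0,-1],[0,0,-1,0,0,0,-1],[0,0,-1,0,0,0,-1],[0,0,-1,0,0,0,-1],[0,0,-1,0,0,0,-1],[0,0,-1,0,0,0,-1]]]' |tail -5
python3 -m pendant '[[[0,0,-1,0,0,0,-1],[0,0,-1,0,0,0,-1],[0,0,-1,0,0,0,-1],[0,0,-0.3,0,0,0,-1],[-0.61,0.59,0,0,0,0.85,-1],[-0.61,0.59,0,0,0,0.85,-1],[-0.61,0.59,0,0,0,0.85,-1],[-0.61,0.59,0,0,0,0.85,-1]]]' |tail -1
python3 -m pendant '[[[-0.61,0.59,0,0,0,0.85,-1],[-0.61,0.59,0,0,0,0.85,-1],[-0.61,0.59,0,0,0,0.85,-1],[-0.61,0.59,0,0,0,0.85,-1],[-0.61,0.59,0,0,0,0.85,-1],[-0.61,0.59,0,0,0,0.85,-1],[-0.61,0.59,0,0,0,0.85,-1],[-0.61,0.59,0,0,0,0.85,-1]]]' |tail -1
python3 -m pendant '[[[-0.61,0.59,0,0,0,0.85,-1],[-0.61,0.59,0,0,0,0.85,-1],[-0.61,0.59,0,0,0,0.85,-1],[-0.61,0.59,0,0,0,0.85,-1],[-0.61,0.59,0,0,0,0.85,-1],[-0.61,0.59,0,0,0,0.85,-1],[-0.61,0.59,0,0,0,0.85,-1],[-0.61,0.59,0,0,0,0.85,-1]]]' |tail -1
python3 -m pendant '[[[0,0,0,0,0,0,-1],[0,0,0,0,0,0,-1],[0,0,0,0,0,0,-1],[0,0,0,0,0,0,-1],[0,0,0,0,0,0,-1],[0,0,0,0,0,0,-1],[0,0,0,0,0,0,-1],[0,0,0,0,0,0,-1]]]' |tail -1
python3 pl.py "560.6 207 224 -176.7 8" "560.6 207 141.5 -176.7 8"; python3 tr.py blue w6
```

```text
tcp_pos: [0.5877, -0.115, 0.1497]
eef_rot: [-179.9, 0.0, -108.3]
contact_force: [-0.3, 0.1, -2.2]
gripper_width: 0.0718
gripper_force: 29.9
tcp_pos: [0.587, -0.115, 0.2657]
eef_rot: [-180.0, 0.0, -108.3]
contact_force: [0.4, -0.7, -2.5]
gripper_width: 0.0724
gripper_force: 29.9
gripper_force: 29.9
gripper_force: 29.9
gripper_force: 29.9
gripper_force: 29.9
now [ 623.8  202.8  330.7 -176.3] t 58.9 w 71.8 gf 29.9 F [-0.6  0.5 -2.5] rp [1.7999e+02 1.0000e-02]
560.6 207 224 -176.7 8 n 8 row [0.392, 0.051, 0.667, 0.0, 0.0, 0.012] rad 598.0 649.0 mid [584.0, 205.0] 
560.6 207 141.5 -176.7 8 n 8 row [-0.0, 0.0, 0.516, 0.0, 0.0, -0.0] rad 598.0 598.0 mid [561.0, 207.0] 
rim centre [516.9 204.6] size [166.4 104. ] yaw 3.28 z 0.0701
slot -56 X [-79.7 -64.5] Y [-41.3 -37.5] 100 world [461.  201.4]
slot 0 X [-23.9  -9.4] Y [-40.7  39.2] 1298 world [516.9 204.6]
slot 56 X [32.5 52.4] Y [-40.3  39.6] 1240 world [572.8 207.8]
offs [[-13.9, -0.8], [-13.5, -0.3]] CENTRE [503.2 203.3] slots [[447.3, 200.1], [503.2, 203.3], [559.1, 206.5]]
phone -56 [456.3 203.4] [ 1.2 69.3] 3.5
```

```bash
python3 -m pendant '[[[0.4,0.05,0.67,0,0,0.01,-1],[0.4,0.05,0.67,0,0,0.01,-1],[0.4,0.05,0.67,0,0,0.01,-1],[0.4,0.05,0.67,0,0,0.01,-1],[0.4,0.05,0.67,0,0,0.01,-1],[0.4,0.05,0.67,0,0,0.01,-1],[0.4,0.05,0.67,0,0,0.01,-1],[0.4,0.05,0.67,0,0,0.01,-1]]]' |tail -1
python3 -m pendant '[[[0,0,0,0,0,0,-1],[0,0,0,0,0,0,-1],[0,0,0,0,0,0,-1],[0,0,0,0,0,0,-1],[0,0,0.51,0,0,0,-1],[0,0,0.51,0,0,0,-1],[0,0,0.51,0,0,0,-1],[0,0,0.51,0,0,0,-1]]]' |tail -5
python3 -m pendant '[[[0,0,0.51,0,0,0,-1],[0,0,0.51,0,0,0,-1],[0,0,0.51,0,0,0,-1],[0,0,0.51,0,0,0,-1],[0,0,0,0,0,0,-1],[0,0,0,0,0,0,-1],[0,0,0,0,0,0,-1],[0,0,0,0,0,0,-1]]]' |tail -5
python3 -m pendant '[[[0,0,-0.05,0,0,0,0.85],[0,0,0,0,0,0,0.85],[0,0,0,0,0,0,0.85],[0,0,0,0,0,0,0.85],[0,0,-0.7,0,0,0,0.85],[0,0,-1,0,0,0,0.85],[0,0,-1,0,0,0,0.85],[0,0,-1,0,0,0,1]]]' |tail -2
python3 -m pendant '[[[0,0,-1,0,0,0,1],[0,0,-0.5,0,0,0,1],[0,0,0,0,0,0,1],[0,0,0,0,0,0,1],[0,0,0,0,0,0,1],[0,0,0,0,0,0,1],[0,0,0,0,0,0,1],[0,0,0,0,0,0,1]]]' |tail -5
python3 pl.py "602.8 -67.5 . -108.3 20"; python3 pl.py "602.8 -67.5 . -108.3 24"
```

```text
gripper_force: 29.9
tcp_pos: [0.5592, 0.2066, 0.1812]
eef_rot: [-180.0, -0.0, -176.6]
contact_force: [-0.4, -0.4, -2.6]
gripper_width: 0.0727
gripper_force: 29.9
tcp_pos: [0.5594, 0.2067, 0.1417]
eef_rot: [-180.0, -0.0, -176.7]
contact_force: [1.3, -0.0, -2.2]
gripper_width: 0.072
gripper_force: 30.0
gripper_width: 0.0847
gripper_force: 0.0
tcp_pos: [0.5594, 0.2068, 0.2463]
eef_rot: [-180.0, -0.0, -176.6]
contact_force: [0.1, 1.5, 0.2]
gripper_width: 0.088
gripper_force: 0.0
now [ 559.4  206.8  246.3 -176.6] t 62.9 w 88.0 gf 0.0 F [0.1 1.5 0.2] rp [-1.7998e+02 -3.0000e-02]
602.8 -67.5 . -108.3 20 n 20 row [0.333, -0.658, -0.0, 0.0, 0.0, -0.854] rad 543.0 607.0 mid [542.0, 48.0] 
now [ 559.4  206.8  246.3 -176.6] t 62.9 w 88.0 gf 0.0 F [0.1 1.5 0.2] rp [-1.7998e+02 -3.0000e-02]
602.8 -67.5 . -108.3 24 n 24 row [0.28, -0.547, -0.0, 0.0, 0.0, -0.712] rad 543.0 607.0 mid [541.0, 51.0]
```

```bash
python3 -m pendant '[[[0.33,-0.66,0,0,0,-0.85,1],[0.33,-0.66,0,0,0,-0.85,1],[0.33,-0.66,0,0,0,-0.85,1],[0.33,-0.66,0,0,0,-0.85,1],[0.33,-0.66,0,0,0,-0.85,1],[0.33,-0.66,0,0,0,-0.85,1],[0.33,-0.66,0,0,0,-0.85,1],[0.33,-0.66,0,0,0,-0.85,1]]]' |tail -1
python3 -m pendant '[[[0.33,-0.66,0,0,0,-0.85,1],[0.33,-0.66,0,0,0,-0.85,1],[0.33,-0.66,0,0,0,-0.85,1],[0.33,-0.66,0,0,0,-0.85,1],[0.33,-0.66,0,0,0,-0.85,1],[0.33,-0.66,0,0,0,-0.85,1],[0.33,-0.66,0,0,0,-0.85,1],[0.33,-0.66,0,0,0,-0.85,1]]]' |tail -1
python3 -m pendant '[[[0.33,-0.66,0,0,0,-0.86,1],[0.33,-0.66,0,0,0,-0.86,1],[0.33,-0.66,0,0,0,-0.86,1],[0.33,-0.66,0,0,0,-0.86,1],[0,0,0,0,0,0,1],[0,0,0,0,0,0,1],[0,0,0,0,0,0,1],[0,0,0,0,0,0,1]]]' |tail -1
python3 pl.py "602.8 -67.5 . -108.3 1" "602.8 -67.5 148 -108.3 5" ". . 328 . 9" "620 368 . 177.6 24"
```

```text
gripper_force: 0.0
gripper_force: 0.0
gripper_force: 0.0
now [ 603.2  -67.4  246.9 -108.5] t 65.3 w 87.3 gf 0.0 F [-0.3 -0.6 -0.5] rp [-1.7999e+02  1.0000e-02]
602.8 -67.5 . -108.3 1 n 1 row [0.012, 0.015, -0.0, 0.0, 0.0, -0.047] rad 607.0 607.0 mid [603.0, -68.0] 
602.8 -67.5 148 -108.3 5 n 5 row [-0.0, -0.0, 0.989, 0.0, 0.0, -0.0] rad 607.0 607.0 mid [603.0, -68.0] 
. . 328 . 9 n 9 row [-0.0, -0.0, -1.0, 0.0, 0.0, -0.0] rad 607.0 607.0 mid [603.0, -68.0] 
620 368 . 177.6 24 n 24 row [-0.606, 0.763, -0.0, 0.0, 0.0, 0.772] rad 549.0 721.0 mid [540.0, 173.0]
```

```bash
python3 -m pendant '[[[0.01,0.01,0.99,0,0,-0.05,1],[0,0,0.98,0,0,0,1],[0,0,0.98,0,0,0,1],[0,0,0.98,0,0,0,1],[0,0,0.98,0,0,0,1],[0,0,0,0,0,0,0],[0,0,0,0,0,0,-1],[0,0,0,0,0,0,-1]]]' 30 |tail -5
python3 -m pendant '[[[0,0,0,0,0,0,-1],[0,0,0,0,0,0,-1],[0,0,-0.8,0,0,0,-1],[0,0,-1,0,0,0,-1],[0,0,-1,0,0,0,-1],[0,0,-1,0,0,0,-1],[0,0,-1,0,0,0,-1],[0,0,-1,0,0,0,-1]]]' |tail -5
python3 -m pendant '[[[0,0,-1,0,0,0,-1],[0,0,-1,0,0,0,-1],[0,0,-1,0,0,0,-1],[0,0,-0.3,0,0,0,-1],[-0.61,0.76,0,0,0,0.77,-1],[-0.61,0.76,0,0,0,0.77,-1],[-0.61,0.76,0,0,0,0.77,-1],[-0.61,0.76,0,0,0,0.77,-1]]]' |tail -1
python3 -m pendant '[[[-0.61,0.76,0,0,0,0.77,-1],[-0.61,0.76,0,0,0,0.77,-1],[-0.61,0.76,0,0,0,0.77,-1],[-0.61,0.76,0,0,0,0.77,-1],[-0.61,0.76,0,0,0,0.77,-1],[-0.61,0.76,0,0,0,0.77,-1],[-0.61,0.76,0,0,0,0.77,-1],[-0.61,0.76,0,0,0,0.77,-1]]]' |tail -1
python3 -m pendant '[[[-0.61,0.76,0,0,0,0.77,-1],[-0.61,0.76,0,0,0,0.77,-1],[-0.61,0.76,0,0,0,0.77,-1],[-0.61,0.76,0,0,0,0.77,-1],[-0.61,0.76,0,0,0,0.77,-1],[-0.61,0.76,0,0,0,0.77,-1],[-0.61,0.76,0,0,0,0.77,-1],[-0.61,0.76,0,0,0,0.77,-1]]]' |tail -1
python3 -m pendant '[[[-0.61,0.76,0,0,0,0.77,-1],[-0.61,0.76,0,0,0,0.77,-1],[-0.61,0.76,0,0,0,0.77,-1],[-0.61,0.76,0,0,0,0.77,-1],[0,0,0,0,0,0,-1],[0,0,0,0,0,0,-1],[0,0,0,0,0,0,-1],[0,0,0,0,0,0,-1]]]' |tail -1
python3 pl.py "560.3 366.1 224 177.6 8" "560.3 366.1 141.5 177.6 8"; python3 tr.py orange w7
```

```text
tcp_pos: [0.6037, -0.0677, 0.1498]
eef_rot: [-179.9, 0.0, -108.3]
contact_force: [1.2, -0.2, -1.6]
gripper_width: 0.0721
gripper_force: 29.9
tcp_pos: [0.6029, -0.068, 0.2656]
eef_rot: [-180.0, 0.0, -108.3]
contact_force: [0.1, -0.6, -2.1]
gripper_width: 0.0719
gripper_force: 29.9
gripper_force: 29.9
gripper_force: 29.9
gripper_force: 29.9
gripper_force: 29.9
now [621.6 367.2 330.9 177.8] t 70.1 w 72.0 gf 29.9 F [-0.1 -0.  -2.6] rp [1.7999e+02 1.0000e-02]
560.3 366.1 224 177.6 8 n 8 row [0.383, -0.022, 0.668, 0.0, 0.0, 0.006] rad 669.0 715.0 mid [583.0, 366.0] 
560.3 366.1 141.5 177.6 8 n 8 row [-0.0, 0.0, 0.516, 0.0, 0.0, -0.0] rad 669.0 669.0 mid [560.0, 366.0] 
rim centre [516.4 368.1] size [104.5 170. ] yaw -2.43 z 0.0702
slot -56 X [-76.5 -61.2] Y [-40.4  39.8] 92 world [460.5 370.5]
slot 0 X [-11.6  -4.3] Y [-40.3  39.9] 103 world [516.4 368.1]
slot 56 X [33.6 53.6] Y [-40.1  39.9] 1236 world [572.4 365.8]
offs [[-12.4, -0.1]] CENTRE [504.  368.6] slots [[448.0, 370.9], [504.0, 368.6], [559.9, 366.2]]
phone -56 [455.  370.2] [69.1  1.2] 87.6
phone 0 [505.6 369.4] [70.9 12.3] 87.8
```

```bash
python3 -m pendant '[[[0.38,-0.02,0.67,0,0,0.01,-1],[0.38,-0.02,0.67,0,0,0.01,-1],[0.38,-0.02,0.67,0,0,0.01,-1],[0.38,-0.02,0.67,0,0,0.01,-1],[0.38,-0.02,0.67,0,0,0.01,-1],[0.38,-0.02,0.67,0,0,0,-1],[0.38,-0.02,0.67,0,0,0,-1],[0.39,-0.02,0.67,0,0,0,-1]]]' |tail -1
python3 -m pendant '[[[0,0,0,0,0,0,-1],[0,0,0,0,0,0,-1],[0,0,0,0,0,0,-1],[0,0,0,0,0,0,-1],[0,0,0.51,0,0,0,-1],[0,0,0.51,0,0,0,-1],[0,0,0.51,0,0,0,-1],[0,0,0.51,0,0,0,-1]]]' |tail -5
python3 -m pendant '[[[0,0,0.51,0,0,0,-1],[0,0,0.51,0,0,0,-1],[0,0,0.51,0,0,0,-1],[0,0,0.51,0,0,0,-1],[0,0,0,0,0,0,-1],[0,0,0,0,0,0,-1],[0,0,0,0,0,0,-1],[0,0,0,0,0,0,-1]]]' |tail -5
python3 -m pendant '[[[0,0,-0.05,0,0,0,1],[0,0,0,0,0,0,1],[0,0,0,0,0,0,1],[0,0,0,0,0,0,1],[0,0,-0.7,0,0,0,1],[0,0,-1,0,0,0,1],[0,0,-1,0,0,0,1],[0,0,-1,0,0,0,1]]]' |tail -2
python3 -m pendant '[[[0,0,-1,0,0,0,1],[0,0,-0.5,0,0,0,1],[0,0,0,0,0,0,1],[0,0,0,0,0,0,1],[0,0,0,0,0,0,1],[0,0,0,0,0,0,1],[0,0,0,0,0,0,1],[0,0,0,0,0,0,1]]]' |tail -5
python3 pl.py "630 110 330 -176.2 16"
```

```text
gripper_force: 29.9
tcp_pos: [0.5606, 0.3667, 0.181]
eef_rot: [-180.0, -0.0, 177.6]
contact_force: [0.6, -0.1, -2.4]
gripper_width: 0.0719
gripper_force: 29.9
tcp_pos: [0.5607, 0.3668, 0.1417]
eef_rot: [-180.0, -0.0, 177.6]
contact_force: [0.5, -1.1, -2.0]
gripper_width: 0.0719
gripper_force: 29.9
gripper_width: 0.0874
gripper_force: 0.0
tcp_pos: [0.5607, 0.3669, 0.2462]
eef_rot: [-180.0, -0.0, 177.6]
contact_force: [0.3, -1.3, -0.4]
gripper_width: 0.0878
gripper_force: 0.0
now [560.7 366.9 246.2 177.6] t 74.2 w 87.8 gf 0.0 F [ 0.3 -1.3 -0.4] rp [-1.7996e+02 -3.0000e-02]
630 110 330 -176.2 16 n 16 row [-0.21, -0.805, -0.262, 0.0, 0.0, -0.097] rad 634.0 664.0 mid [596.0, 221.0]
```

```bash
cat > wh.py <<'E'
import sys
from h import *
T=tool();c=vision.capture("wrist");w=cloud(c,T);cv2.imwrite(f"pics/{sys.argv[1]}.png",c["frame"]);z=w[...,2]
m=masks(c)["white"]&(z>.148)&(z<.172)
n,l,st,_=cv2.connectedComponentsWithStats(m.astype(np.uint8))
for i in range(1,n):
    if st[i,4]>60: p=w[l==i];rr=cv2.minAreaRect((p[:,:2]*1000).astype(np.float32)); print(np.round(rr[0],1),np.round(rr[1],1),round(rr[2],1),np.percentile(p[:,2],[10,50,90]).round(4),st[i])
E
python3 -m pendant '[[[-0.21,-0.8,-0.26,0,0,-0.1,1],[-0.21,-0.8,-0.26,0,0,-0.1,1],[-0.21,-0.8,-0.26,0,0,-0.1,1],[-0.21,-0.8,-0.26,0,0,-0.1,1],[-0.21,-0.8,-0.26,0,0,-0.1,1],[-0.21,-0.8,-0.26,0,0,-0.1,1],[-0.21,-0.8,-0.26,0,0,-0.1,1],[-0.21,-0.8,-0.26,0,0,-0.1,1]]]' |tail -1
python3 -m pendant '[[[-0.21,-0.8,-0.26,0,0,-0.1,1],[-0.21,-0.8,-0.26,0,0,-0.1,1],[-0.21,-0.8,-0.26,0,0,-0.1,1],[-0.21,-0.8,-0.26,0,0,-0.1,1],[-0.21,-0.8,-0.26,0,0,-0.1,1],[-0.21,-0.8,-0.26,0,0,-0.1,1],[-0.21,-0.8,-0.26,0,0,-0.1,1],[-0.21,-0.8,-0.26,0,0,-0.1,1]]]' |tail -1
python3 -m pendant '[[[0,0,0,0,0,0,1],[0,0,0,0,0,0,1],[0,0,0,0,0,0,1],[0,0,0,0,0,0,1],[0,0,0,0,0,0,1],[0,0,0,0,0,0,1],[0,0,0,0,0,0,1],[0,0,0,0,0,0,1]]]' |tail -1
python3 pl.py "563.5 104 240 -176.1 8"; python3 wh.py w8
```

```text
gripper_force: 0.0
gripper_force: 0.0
gripper_force: 0.0
now [ 630.6  112.   329.9 -176. ] t 76.5 w 87.6 gf 0.0 F [-0.5 -1.   0.8] rp [-180.   -0.]
563.5 104 240 -176.1 8 n 8 row [0.422, -0.021, 0.562, 0.0, 0.0, 0.003] rad 573.0 632.0 mid [589.0, 107.0] 
[506.2 101.3] [12.  70.9] 2.8 [0.1546 0.1559 0.157 ] [ 236   45   86   16 1264]
[562.  105.2] [11. 71.] 4.0 [0.1546 0.1559 0.157 ] [ 238  116   82   14 1118]
```

View pics/w8.png

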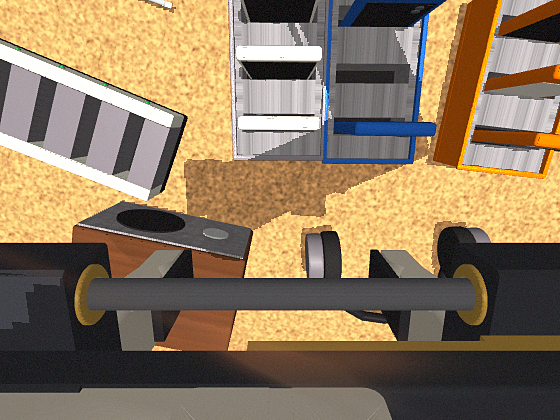

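```bash
sed -i 's/m=masks(c)\["white"\]/m=masks(c)[sys.argv[2] if len(sys.argv)>2 else "white"]/' wh.py
python3 wh.py w9 blue; python3 wh.py w9 orange; python3 pl.py "562.3 104.4 224 -176 8" "562.3 104.4 140 -176 6"
```

```text
[560.1 206.9] [12. 71.] 3.0 [0.1545 0.1559 0.157 ] [ 353  121   83   15 1118]
[504.9 335.7] [12.   5.9] 15.9 [0.1537 0.1551 0.1567] [553  64   7  16  87]
[560.3 343.9] [24.3 11.9] 87.4 [0.1544 0.1557 0.1567] [532 133  28  16 342]
now [ 630.6  111.9  329.9 -176. ] t 76.7 w 87.5 gf 0.0 F [ 0.2 -0.2  0.5] rp [-180.   -0.]
562.3 104.4 224 -176 8 n 8 row [0.429, -0.017, 0.662, 0.0, 0.0, -0.0] rad 572.0 632.0 mid [588.0, 107.0] 
562.3 104.4 140 -176 6 n 6 row [-0.0, 0.0, 0.7, 0.0, 0.0, -0.0] rad 572.0 572.0 mid [562.0, 104.0]
```

```bash
python3 -m pendant '[[[0.43,-0.02,0.66,0,0,0,0.82],[0.43,-0.02,0.66,0,0,0,0.82],[0.43,-0.02,0.66,0,0,0,0.82],[0.43,-0.02,0.66,0,0,0,0.82],[0.43,-0.02,0.66,0,0,0,0.82],[0.43,-0.02,0.66,0,0,0,0.82],[0.43,-0.02,0.66,0,0,0,0.82],[0.45,0,0.66,0,0,0,0.82]]]' |tail -1
python3 -m pendant '[[[0,0,0,0,0,0,0.82],[0,0,0,0,0,0,0.82],[0,0,0,0,0,0,0.82],[0,0,0,0,0,0,0.82],[0,0,0,0,0,0,0.82],[0,0,0,0,0,0,0.82],[0,0,0,0,0,0,0.82],[0,0,0,0,0,0,0.82]]]' |tail -5
python3 pl.py "561.5 104.4 . -176 1" "561.5 104.4 140 -176 6"
```

```text
gripper_force: 0.0
tcp_pos: [0.5618, 0.1042, 0.2244]
eef_rot: [-180.0, 0.0, -176.0]
contact_force: [0.2, -0.1, 0.3]
gripper_width: 0.0798
gripper_force: 0.0
now [ 561.8  104.2  224.4 -176. ] t 78.3 w 79.8 gf 0.0 F [ 0.2 -0.1  0.3] rp [-180.    0.]
561.5 104.4 . -176 1 n 1 row [0.015, 0.009, -0.0, 0.0, 0.0, -0.002] rad 571.0 571.0 mid [562.0, 104.0] 
561.5 104.4 140 -176 6 n 6 row [-0.0, 0.0, 0.703, 0.0, 0.0, -0.0] rad 571.0 571.0 mid [562.0, 104.0]
```

```bash
python3 -m pendant '[[[0.01,0.01,0.7,0,0,0,0.82],[0,0,0.7,0,0,0,0.82],[0,0,0.7,0,0,0,0.82],[0,0,0.7,0,0,0,0.82],[0,0,0.7,0,0,0,0.82],[0,0,0.7,0,0,0,0.82],[0,0,0,0,0,0,0.82],[0,0,0,0,0,0,-1]]]' 30 |tail -5
python3 -m pendant '[[[0,0,0,0,0,0,-1],[0,0,0,0,0,0,-1],[0,0,0,0,0,0,-1],[0,0,-0.8,0,0,0,-1],[0,0,-1,0,0,0,-1],[0,0,-1,0,0,0,-1],[0,0,-1,0,0,0,-1],[0,0,-1,0,0,0,-1]]]' |tail -5
python3 -m pendant '[[[0,0,-1,0,0,0,-1],[0,0,-1,0,0,0,-1],[0,0,-1,0,0,0,-1],[0,0,-0.5,0,0,0,-1],[0,0,0,0,0,0,-1],[0,0,0,0,0,0,-1],[0,0,0,0,0,0,-1],[0,0,0,0,0,0,-1]]]' |tail -5
python3 pl.py "602.8 -67.5 . -108.3 20" "602.8 -67.5 230 -108.3 5"
```

```text
tcp_pos: [0.5617, 0.1044, 0.1405]
eef_rot: [-180.0, -0.0, -176.0]
contact_force: [-0.6, 0.4, 0.7]
gripper_width: 0.0757
gripper_force: 0.0
tcp_pos: [0.5613, 0.1043, 0.2372]
eef_rot: [180.0, -0.0, -176.0]
contact_force: [1.8, 0.1, -2.4]
gripper_width: 0.072
gripper_force: 30.0
tcp_pos: [0.5612, 0.1043, 0.3052]
eef_rot: [-180.0, -0.1, -176.0]
contact_force: [-1.3, 0.0, -1.7]
gripper_width: 0.072
gripper_force: 30.0
now [ 561.2  104.3  305.2 -176. ] t 80.7 w 72.0 gf 30.0 F [-1.3  0.  -1.7] rp [-1.7996e+02 -1.0000e-01]
602.8 -67.5 . -108.3 20 n 20 row [0.18, -0.433, -0.0, 0.0, 0.0, -0.846] rad 553.0 607.0 mid [558.0, 3.0] 
602.8 -67.5 230 -108.3 5 n 5 row [-0.0, -0.0, 0.752, 0.0, 0.0, -0.0] rad 607.0 607.0 mid [603.0, -68.0]
```

```bash
python3 -m pendant '[[[0.18,-0.43,0,0,0,-0.85,-1],[0.18,-0.43,0,0,0,-0.85,-1],[0.18,-0.43,0,0,0,-0.85,-1],[0.18,-0.43,0,0,0,-0.85,-1],[0.18,-0.43,0,0,0,-0.85,-1],[0.18,-0.43,0,0,0,-0.85,-1],[0.18,-0.43,0,0,0,-0.85,-1],[0.18,-0.43,0,0,0,-0.85,-1]]]' |tail -1
python3 -m pendant '[[[0.18,-0.43,0,0,0,-0.85,-1],[0.18,-0.43,0,0,0,-0.85,-1],[0.18,-0.43,0,0,0,-0.85,-1],[0.18,-0.43,0,0,0,-0.85,-1],[0.18,-0.43,0,0,0,-0.84,-1],[0.18,-0.43,0,0,0,-0.84,-1],[0.18,-0.43,0,0,0,-0.84,-1],[0.18,-0.43,0,0,0,-0.84,-1]]]' |tail -1
python3 -m pendant '[[[0.18,-0.44,0,0,0,-0.84,-1],[0.18,-0.44,0,0,0,-0.84,-1],[0.18,-0.44,0,0,0,-0.84,-1],[0.18,-0.44,0,0,0,-0.84,-1],[0,0,0.7,0,0,0,-1],[0,0,0.8,0,0,0,-1],[0,0,0.7,0,0,0,-1],[0,0,0.8,0,0,0,-1]]]' |tail -1
python3 -m pendant '[[[0,0,0.6,0,0,0,-1],[0,0,0,0,0,0,-1],[0,0,0,0,0,0,-1],[0,0,0,0,0,0,-1],[0,0,0,0,0,0,-1],[0,0,0,0,0,0,-1],[0,0,0,0,0,0,-1],[0,0,0,0,0,0,-1]]]' |tail -1
python3 pl.py "602.8 -67.5 . -108.3 1" "602.8 -67.5 150 -108.3 8"
```

```text
gripper_force: 30.0
gripper_force: 30.0
gripper_force: 30.0
gripper_force: 30.0
now [ 603.4  -66.9  234.6 -108.3] t 83.9 w 71.9 gf 30.0 F [-0.2  0.1 -2.3] rp [-1.7998e+02  1.0000e-02]
602.8 -67.5 . -108.3 1 n 1 row [0.039, 0.021, -0.0, 0.0, 0.0, -0.007] rad 607.0 607.0 mid [603.0, -68.0] 
602.8 -67.5 150 -108.3 8 n 8 row [-0.0, -0.0, 0.528, 0.0, 0.0, -0.0] rad 607.0 607.0 mid [603.0, -68.0]
```

```bash
python3 -m pendant '[[[0.04,0.02,0.2,0,0,0,-1],[0,0,0.5,0,0,0,-1],[0,0,0.5,0,0,0,-1],[0,0,0.5,0,0,0,-1],[0,0,0.5,0,0,0,-1],[0,0,0.5,0,0,0,-1],[0,0,0.5,0,0,0,-1],[0,0,0.4,0,0,0,-1]]]' |tail -5
python3 -m pendant '[[[0,0,0.3,0,0,0,-1],[0,0,0.3,0,0,0,-1],[0,0,0.2,0,0,0,-1],[0,0,0.05,0,0,0,-1],[0,0,0,0,0,0,-1],[0,0,0,0,0,0,-1],[0,0,0,0,0,0,-1],[0,0,0,0,0,0,-1]]]' |tail -5
```

```text
tcp_pos: [0.6025, -0.0676, 0.1612]
eef_rot: [180.0, -0.0, -108.3]
contact_force: [-0.6, -0.2, -1.6]
gripper_width: 0.0716
gripper_force: 30.0
tcp_pos: [0.6027, -0.0676, 0.1487]
eef_rot: [-179.9, -0.0, -108.3]
contact_force: [-9.8, 3.5, 22.9]
gripper_width: 0.0718
gripper_force: 30.0
```

```bash
python3 -m pendant '[[[0,0,-0.1,0,0,0,1],[0,0,0,0,0,0,1],[0,0,0,0,0,0,1],[0,0,0,0,0,0,1],[0,0,-0.7,0,0,0,1],[0,0,-1,0,0,0,1],[0,0,-1,0,0,0,1],[0,0,-1,0,0,0,1]]]' |tail -2
python3 -m pendant '[[[0,0,-1,0,0,0,1],[0,0,-0.5,0,0,0,0.82],[0,0,0,0,0,0,0.82],[0,0,0,0,0,0,0.82],[0,0,0,0,0,0,0.82],[0,0,0,0,0,0,0.82],[0,0,0,0,0,0,0.82],[0,0,0,0,0,0,0.82]]]' |tail -5
python3 pl.py "505.5 101.2 . -176.2 20" ; python3 - <<'E'
from h import *
c=vision.capture("scene");w=cloud(c);M=masks(c);z=w[...,2];x=w[...,0];y=w[...,1]
m=M["white"]&(z>.13)&(z<.18)&(x>.4)&(x<.7)&(y>-.3)&(y<.2)
n,l,st,_=cv2.connectedComponentsWithStats(m.astype(np.uint8))
for i in range(1,n):
    if st[i,4]>8: p=w[l==i];rr=cv2.minAreaRect((p[:,:2]*1000).astype(np.float32)); print(np.round(rr[0],1),np.round(rr[1],1),round(rr[2],1),p[:,2].max().round(4))
E
```

```text
gripper_width: 0.0875
gripper_force: 0.0
tcp_pos: [0.6027, -0.0675, 0.2509]
eef_rot: [180.0, -0.0, -108.3]
contact_force: [0.8, -0.7, -0.4]
gripper_width: 0.0793
gripper_force: 0.0
now [ 602.7  -67.5  250.9 -108.3] t 87.1 w 79.3 gf 0.0 F [ 0.8 -0.7 -0.4] rp [ 1.7996e+02 -2.0000e-02]
505.5 101.2 . -176.2 20 n 20 row [-0.085, 0.509, -0.0, 0.0, 0.0, 0.848] rad 511.0 597.0 mid [523.0, 11.0] 
[452.9  95.3] [13.9 68.9] 1.8 0.1614
[508.4  99.9] [13.9 70.6] 4.6 0.1617
[603.6 -69.7] [ 9.7 73.2] 72.0 0.1696
[566.6 189. ] [ 7.2 20.7] 7.9 0.1405
```

```bash
python3 -m pendant '[[[-0.08,0.51,0,0,0,0.85,0.82],[-0.08,0.51,0,0,0,0.85,0.82],[-0.08,0.51,0,0,0,0.85,0.82],[-0.08,0.51,0,0,0,0.85,0.82],[-0.08,0.51,0,0,0,0.85,0.82],[-0.08,0.51,0,0,0,0.85,0.82],[-0.08,0.51,0,0,0,0.85,0.82],[-0.08,0.51,0,0,0,0.85,0.82]]]' |tail -1
python3 -m pendant '[[[-0.09,0.51,0,0,0,0.85,0.82],[-0.09,0.51,0,0,0,0.85,0.82],[-0.09,0.51,0,0,0,0.85,0.82],[-0.09,0.51,0,0,0,0.85,0.82],[-0.09,0.51,0,0,0,0.85,0.82],[-0.09,0.51,0,0,0,0.85,0.82],[-0.09,0.51,0,0,0,0.85,0.82],[-0.09,0.51,0,0,0,0.85,0.82]]]' |tail -1
python3 -m pendant '[[[-0.09,0.51,0,0,0,0.84,0.82],[-0.09,0.51,0,0,0,0.84,0.82],[-0.09,0.51,0,0,0,0.84,0.82],[-0.09,0.5,0,0,0,0.84,0.82],[0,0,0,0,0,0,0.82],[0,0,0,0,0,0,0.82],[0,0,0,0,0,0,0.82],[0,0,0,0,0,0,0.82]]]' |tail -1
python3 pl.py "505.7 101.2 . -176.2 1" "505.7 101.2 140 -176.2 6" "505.7 101.2 305 -176.2 10" "587.1 -115 305 -108.3 20"; python3 wh.py w10
```

```text
gripper_force: 0.0
gripper_force: 0.0
gripper_force: 0.0
now [ 506.2  100.7  251.4 -176.1] t 89.5 w 79.8 gf 0.0 F [ 0.6 -0.8  0.3] rp [-180.    0.]
505.7 101.2 . -176.2 1 n 1 row [0.022, 0.028, -0.0, 0.0, 0.0, 0.013] rad 516.0 516.0 mid [506.0, 101.0] 
505.7 101.2 140 -176.2 6 n 6 row [-0.0, 0.0, 0.928, 0.0, 0.0, -0.0] rad 516.0 516.0 mid [506.0, 101.0] 
505.7 101.2 305 -176.2 10 n 10 row [-0.0, 0.0, -0.825, 0.0, 0.0, -0.0] rad 516.0 516.0 mid [506.0, 101.0] 
587.1 -115 305 -108.3 20 n 20 row [0.163, -0.591, -0.0, 0.0, 0.0, -0.849] rad 502.0 598.0 mid [518.0, -31.0] 
[450.   97.9] [11.2 71. ] 3.9 [0.1549 0.156  0.157 ] [ 229  134  108   18 1771]
[505.9 101.4] [11.  70.6] 3.3 [0.1551 0.1561 0.157 ] [ 232  216  101   16 1462]
```

```bash
python3 -m pendant '[[[0.02,0.03,0.9,0,0,0.01,0.82],[0,0,0.93,0,0,0,0.82],[0,0,0.93,0,0,0,0.82],[0,0,0.93,0,0,0,0.82],[0,0,0.93,0,0,0,0.82],[0,0,0.93,0,0,0,0.82],[0,0,0,0,0,0,0.82],[0,0,0,0,0,0,-1]]]' 30 |tail -5
python3 -m pendant '[[[0,0,0,0,0,0,-1],[0,0,0,0,0,0,-1],[0,0,0,0,0,0,-1],[0,0,-0.8,0,0,0,-1],[0,0,-1,0,0,0,-1],[0,0,-1,0,0,0,-1],[0,0,-1,0,0,0,-1],[0,0,-1,0,0,0,-1]]]' |tail -5
python3 -m pendant '[[[0,0,-1,0,0,0,-1],[0,0,-1,0,0,0,-1],[0,0,-1,0,0,0,-1],[0,0,-0.5,0,0,0,-1],[0.16,-0.59,0,0,0,-0.85,-1],[0.16,-0.59,0,0,0,-0.85,-1],[0.16,-0.59,0,0,0,-0.85,-1],[0.16,-0.59,0,0,0,-0.85,-1]]]' |tail -5
python3 -m pendant '[[[0.16,-0.59,0,0,0,-0.85,-1],[0.16,-0.59,0,0,0,-0.85,-1],[0.16,-0.59,0,0,0,-0.85,-1],[0.16,-0.59,0,0,0,-0.85,-1],[0.16,-0.59,0,0,0,-0.85,-1],[0.16,-0.59,0,0,0,-0.85,-1],[0.16,-0.59,0,0,0,-0.85,-1],[0.16,-0.59,0,0,0,-0.85,-1]]]' |tail -1
python3 -m pendant '[[[0.16,-0.59,0,0,0,-0.85,-1],[0.16,-0.59,0,0,0,-0.85,-1],[0.16,-0.59,0,0,0,-0.85,-1],[0.16,-0.59,0,0,0,-0.85,-1],[0.17,-0.59,0,0,0,-0.85,-1],[0.17,-0.59,0,0,0,-0.85,-1],[0.17,-0.59,0,0,0,-0.85,-1],[0.17,-0.59,0,0,0,-0.85,-1]]]' |tail -1
python3 -m pendant '[[[0,0,0,0,0,0,-1],[0,0,0.7,0,0,0,-1],[0,0,0.8,0,0,0,-1],[0,0,0.8,0,0,0,-1],[0,0,0.8,0,0,0,-1],[0,0,0.4,0,0,0,-1],[0,0,0,0,0,0,-1],[0,0,0,0,0,0,-1]]]' |tail -1
python3 pl.py "587.1 -115 . -108.3 1" "587.1 -115 150 -108.3 8"
```

```text
tcp_pos: [0.5059, 0.1014, 0.1406]
eef_rot: [-180.0, -0.0, -176.2]
contact_force: [-0.0, -0.4, 1.3]
gripper_width: 0.0757
gripper_force: 0.0
tcp_pos: [0.5055, 0.1016, 0.2373]
eef_rot: [180.0, 0.0, -176.2]
contact_force: [-0.4, 0.5, -1.7]
gripper_width: 0.0716
gripper_force: 30.0
tcp_pos: [0.4999, 0.0527, 0.3059]
eef_rot: [180.0, -0.0, -162.5]
contact_force: [0.4, -0.6, -1.3]
gripper_width: 0.0717
gripper_force: 30.0
gripper_force: 30.0
gripper_force: 30.0
gripper_force: 30.0
now [ 587.7 -114.2  236.6 -108.2] t 94.4 w 71.3 gf 30.0 F [ 1.2 -0.6 -1. ] rp [-1.7998e+02 -1.0000e-02]
587.1 -115 . -108.3 1 n 1 row [0.046, 0.018, -0.0, 0.0, 0.0, 0.022] rad 598.0 598.0 mid [587.0, -115.0] 
587.1 -115 150 -108.3 8 n 8 row [-0.0, -0.0, 0.541, 0.0, 0.0, -0.0] rad 598.0 598.0 mid [587.0, -115.0]
```

```bash
python3 -m pendant '[[[0.05,0.02,0.3,0,0,0.02,-1],[0,0,0.5,0,0,0,-1],[0,0,0.5,0,0,0,-1],[0,0,0.5,0,0,0,-1],[0,0,0.5,0,0,0,-1],[0,0,0.5,0,0,0,-1],[0,0,0.5,0,0,0,-1],[0,0,0.5,0,0,0,-1]]]' |tail -5
python3 -m pendant '[[[0,0,0.3,0,0,0,-1],[0,0,0.2,0,0,0,-1],[0,0,0.07,0,0,0,-1],[0,0,0,0,0,0,-1],[0,0,0,0,0,0,-1],[0,0,0,0,0,0,-1],[0,0,0,0,0,0,-1],[0,0,0,0,0,0,-1]]]' |tail -5
```

```text
tcp_pos: [0.587, -0.1152, 0.1594]
eef_rot: [180.0, -0.0, -108.3]
contact_force: [-0.3, 1.2, -2.3]
gripper_width: 0.072
gripper_force: 30.0
tcp_pos: [0.5872, -0.1152, 0.1493]
eef_rot: [-180.0, 0.0, -108.3]
contact_force: [-0.8, 1.3, 1.8]
gripper_width: 0.0716
gripper_force: 30.0
```

Seated within a millimetre. Release, then the last white at about (449.5, 97.7).

```bash
python3 -m pendant '[[[0,0,-0.05,0,0,0,1],[0,0,0,0,0,0,1],[0,0,0,0,0,0,1],[0,0,0,0,0,0,1],[0,0,-0.7,0,0,0,1],[0,0,-1,0,0,0,1],[0,0,-1,0,0,0,1],[0,0,-1,0,0,0,1]]]' |tail -2
python3 -m pendant '[[[0,0,-1,0,0,0,1],[0,0,-0.5,0,0,0,0.82],[0,0,0,0,0,0,0.82],[0,0,0,0,0,0,0.82],[0,0,0,0,0,0,0.82],[0,0,0,0,0,0,0.82],[0,0,0,0,0,0,0.82],[0,0,0,0,0,0,0.82]]]' |tail -5
python3 pl.py "449.6 97.7 . -176.2 24"; python3 pl.py "520 -20 . -140 10" "449.6 97.7 . -176.2 10"
```

```text
gripper_width: 0.0878
gripper_force: 0.0
tcp_pos: [0.5869, -0.1152, 0.2535]
eef_rot: [180.0, -0.0, -108.3]
contact_force: [0.5, 0.7, 0.1]
gripper_width: 0.08
gripper_force: 0.0
now [ 586.9 -115.2  253.5 -108.3] t 97.6 w 80.0 gf 0.0 F [0.5 0.7 0.1] rp [ 1.7996e+02 -2.0000e-02]
449.6 97.7 . -176.2 24 n 24 row [-0.062, 0.556, -0.0, 0.0, 0.0, 0.707] rad 456.0 587.0 mid [480.0, -20.0] 
now [ 586.9 -115.2  253.5 -108.3] t 97.6 w 80.0 gf 0.0 F [0.5 0.7 0.1] rp [ 1.7996e+02 -2.0000e-02]
520 -20 . -140 10 n 10 row [-0.224, 0.545, -0.0, 0.0, 0.0, 0.793] rad 520.0 588.0 mid [540.0, -62.0] 
449.6 97.7 . -176.2 10 n 10 row [0.087, 0.692, -0.0, 0.0, 0.0, 0.905] rad 460.0 510.0 mid [469.0, 45.0]
```

```bash
python3 -m pendant '[[[-0.06,0.56,0,0,0,0.71,0.82],[-0.06,0.56,0,0,0,0.71,0.82],[-0.06,0.56,0,0,0,0.71,0.82],[-0.06,0.56,0,0,0,0.71,0.82],[-0.06,0.56,0,0,0,0.71,0.82],[-0.06,0.56,0,0,0,0.71,0.82],[-0.06,0.56,0,0,0,0.71,0.82],[-0.06,0.56,0,0,0,0.71,0.82]]]' |tail -1
python3 -m pendant '[[[-0.06,0.56,0,0,0,0.71,0.82],[-0.06,0.56,0,0,0,0.71,0.82],[-0.06,0.56,0,0,0,0.71,0.82],[-0.06,0.56,0,0,0,0.71,0.82],[-0.06,0.56,0,0,0,0.71,0.82],[-0.06,0.56,0,0,0,0.71,0.82],[-0.06,0.56,0,0,0,0.71,0.82],[-0.06,0.56,0,0,0,0.71,0.82]]]' |tail -1
python3 -m pendant '[[[-0.06,0.55,0,0,0,0.7,0.82],[-0.06,0.55,0,0,0,0.7,0.82],[-0.06,0.55,0,0,0,0.7,0.82],[-0.06,0.55,0,0,0,0.7,0.82],[-0.06,0.55,0,0,0,0.7,0.82],[-0.06,0.55,0,0,0,0.7,0.82],[-0.06,0.55,0,0,0,0.7,0.82],[-0.06,0.55,0,0,0,0.7,0.82]]]' |tail -1
python3 -m pendant '[[[0,0,0,0,0,0,0.82],[0,0,0,0,0,0,0.82],[0,0,0,0,0,0,0.82],[0,0,0,0,0,0,0.82],[0,0,0,0,0,0,0.82],[0,0,0,0,0,0,0.82],[0,0,0,0,0,0,0.82],[0,0,0,0,0,0,0.82]]]' |tail -1
python3 pl.py "449.6 97.7 . -176.2 1" "449.6 97.7 140 -176.2 6" "449.6 97.7 305 -176.2 10" "571.4 -162.5 305 -108.3 20"; python3 wh.py w11
```

```text
gripper_force: 0.0
gripper_force: 0.0
gripper_force: 0.0
gripper_force: 0.0
now [ 448.7   97.   254.  -176.1] t 100.8 w 79.9 gf 0.0 F [-0.5  0.   0.4] rp [180.   0.]
449.6 97.7 . -176.2 1 n 1 row [-0.045, 0.033, -0.0, 0.0, 0.0, 0.018] rad 460.0 460.0 mid [450.0, 98.0] 
449.6 97.7 140 -176.2 6 n 6 row [-0.0, 0.0, 0.95, 0.0, 0.0, -0.0] rad 460.0 460.0 mid [450.0, 98.0] 
449.6 97.7 305 -176.2 10 n 10 row [-0.0, 0.0, -0.825, 0.0, 0.0, -0.0] rad 460.0 460.0 mid [450.0, 98.0] 
571.4 -162.5 305 -108.3 20 n 20 row [0.145, -0.748, -0.0, 0.0, 0.0, -0.849] rad 449.0 594.0 mid [478.0, -65.0] 
[450.   97.9] [11.1 69.9] 3.3 [0.155  0.1561 0.157 ] [ 233  218   99   15 1422]
```

```bash
python3 -m pendant '[[[-0.05,0.03,0.95,0,0,0.02,0.82],[0,0,0.95,0,0,0,0.82],[0,0,0.95,0,0,0,0.82],[0,0,0.95,0,0,0,0.82],[0,0,0.95,0,0,0,0.82],[0,0,0.92,0,0,0,0.82],[0,0,0,0,0,0,0.82],[0,0,0,0,0,0,-1]]]' 30 |tail -5
python3 -m pendant '[[[0,0,0,0,0,0,-1],[0,0,0,0,0,0,-1],[0,0,0,0,0,0,-1],[0,0,-0.8,0,0,0,-1],[0,0,-1,0,0,0,-1],[0,0,-1,0,0,0,-1],[0,0,-1,0,0,0,-1],[0,0,-1,0,0,0,-1]]]' |tail -5
python3 -m pendant '[[[0,0,-1,0,0,0,-1],[0,0,-1,0,0,0,-1],[0,0,-1,0,0,0,-1],[0,0,-0.5,0,0,0,-1],[0.14,-0.75,0,0,0,-0.85,-1],[0.14,-0.75,0,0,0,-0.85,-1],[0.14,-0.75,0,0,0,-0.85,-1],[0.14,-0.75,0,0,0,-0.85,-1]]]' |tail -5
python3 -m pendant '[[[0.14,-0.75,0,0,0,-0.85,-1],[0.14,-0.75,0,0,0,-0.85,-1],[0.14,-0.75,0,0,0,-0.85,-1],[0.14,-0.75,0,0,0,-0.85,-1],[0.14,-0.75,0,0,0,-0.85,-1],[0.14,-0.75,0,0,0,-0.85,-1],[0.15,-0.75,0,0,0,-0.85,-1],[0.15,-0.75,0,0,0,-0.85,-1]]]' |tail -1
python3 -m pendant '[[[0.15,-0.75,0,0,0,-0.85,-1],[0.15,-0.75,0,0,0,-0.85,-1],[0.15,-0.75,0,0,0,-0.85,-1],[0.15,-0.75,0,0,0,-0.85,-1],[0.15,-0.75,0,0,0,-0.85,-1],[0.15,-0.75,0,0,0,-0.85,-1],[0.15,-0.74,0,0,0,-0.84,-1],[0.15,-0.74,0,0,0,-0.84,-1]]]' |tail -1
python3 -m pendant '[[[0,0,0,0,0,0,-1],[0,0,0.7,0,0,0,-1],[0,0,0.8,0,0,0,-1],[0,0,0.8,0,0,0,-1],[0,0,0.8,0,0,0,-1],[0,0,0.4,0,0,0,-1],[0,0,0,0,0,0,-1],[0,0,0,0,0,0,-1]]]' |tail -1
python3 pl.py "571.4 -162.5 . -108.3 1" "571.4 -162.5 149.5 -108.3 8"
```

```text
tcp_pos: [0.4499, 0.0977, 0.1408]
eef_rot: [-180.0, -0.0, -176.2]
contact_force: [0.3, 0.6, 0.5]
gripper_width: 0.0758
gripper_force: 0.0
tcp_pos: [0.4494, 0.0976, 0.2375]
eef_rot: [180.0, -0.0, -176.2]
contact_force: [0.5, 0.7, -2.2]
gripper_width: 0.0716
gripper_force: 30.0
tcp_pos: [0.4474, 0.0362, 0.3062]
eef_rot: [180.0, -0.0, -162.5]
contact_force: [0.4, 0.4, -2.1]
gripper_width: 0.0716
gripper_force: 30.0
gripper_force: 30.0
gripper_force: 30.0
gripper_force: 30.0
now [ 572.1 -163.2  236.8 -108.3] t 105.7 w 72.1 gf 30.0 F [ 0.3 -0.5 -1.9] rp [-1.7998e+02 -1.0000e-02]
571.4 -162.5 . -108.3 1 n 1 row [-0.021, 0.043, -0.0, 0.0, 0.0, 0.004] rad 594.0 594.0 mid [571.0, -162.0] 
571.4 -162.5 149.5 -108.3 8 n 8 row [-0.0, -0.0, 0.546, 0.0, 0.0, -0.0] rad 594.0 594.0 mid [571.0, -162.0]
```

```bash
python3 -m pendant '[[[-0.02,0.04,0.3,0,0,0,-1],[0,0,0.5,0,0,0,-1],[0,0,0.5,0,0,0,-1],[0,0,0.5,0,0,0,-1],[0,0,0.5,0,0,0,-1],[0,0,0.5,0,0,0,-1],[0,0,0.5,0,0,0,-1],[0,0,0.5,0,0,0,-1]]]' |tail -5
python3 -m pendant '[[[0,0,0.3,0,0,0,-1],[0,0,0.2,0,0,0,-1],[0,0,0.08,0,0,0,-1],[0,0,0,0,0,0,-1],[0,0,0,0,0,0,-1],[0,0,0,0,0,0,-1],[0,0,0,0,0,0,-1],[0,0,0,0,0,0,-1]]]' |tail -5
python3 -m pendant '[[[0,0,-0.05,0,0,0,1],[0,0,0,0,0,0,1],[0,0,0,0,0,0,1],[0,0,0,0,0,0,1],[0,0,-0.7,0,0,0,1],[0,0,-1,0,0,0,1],[0,0,-1,0,0,0,1],[0,0,-1,0,0,0,1]]]' |tail -2
python3 -m pendant '[[[0,0,-1,0,0,0,1],[0,0,-0.5,0,0,0,1],[0,0,0,0,0,0,1],[0,0,0,0,0,0,1],[0,0,0,0,0,0,1],[0,0,0,0,0,0,1],[0,0,0,0,0,0,1],[0,0,0,0,0,0,1]]]' |tail -5
cat > fin.py <<'E'
from h import *
c=vision.capture("scene");w=cloud(c);M=masks(c);z=w[...,2];x=w[...,0];y=w[...,1];cv2.imwrite("pics/f.png",c["frame"])
for k in("white","blue","orange"):
    m=M[k]&(z>.12)&(z<.19)&(x>.4)&(x<.7)&(y>-.35)&(y<.45)
    n,l,st,_=cv2.connectedComponentsWithStats(m.astype(np.uint8))
    for i in range(1,n):
        if st[i,4]>8: p=w[l==i];rr=cv2.minAreaRect((p[:,:2]*1000).astype(np.float32)); print(k,np.round(rr[0],1),np.round(rr[1],1),round(rr[2],1),p[:,2].max().round(4))
E
python3 fin.py; python3 pl.py "482.6 -428.2 . -108.3 16" "482.6 -428.2 80.5 -108.3 9"
```

```text
tcp_pos: [0.5714, -0.1627, 0.1596]
eef_rot: [180.0, -0.0, -108.3]
contact_force: [0.1, -0.3, -1.9]
gripper_width: 0.0713
gripper_force: 30.0
tcp_pos: [0.5716, -0.1627, 0.1494]
eef_rot: [-180.0, -0.0, -108.3]
contact_force: [-2.2, 1.2, 4.6]
gripper_width: 0.0717
gripper_force: 30.0
gripper_width: 0.0876
gripper_force: 0.0
tcp_pos: [0.5713, -0.1626, 0.2536]
eef_rot: [180.0, -0.0, -108.3]
contact_force: [0.1, -0.4, 0.5]
gripper_width: 0.0877
gripper_force: 0.0
white [510.1 355.9] [ 7.9 33.4] 1.1 0.1399
white [ 574.4 -165.9] [11.  70.5] 71.3 0.1695
white [ 589.6 -117.3] [ 8.3 74.9] 70.1 0.1702
white [605.3 -68.7] [10.5 70.8] 69.5 0.1694
white [566.3 198.8] [ 9.3 41.6] 4.2 0.1412
blue [453.6 200.4] [13.6 68.3] 6.6 0.1618
blue [561.4 204. ] [16.  71.9] 3.7 0.1616
orange [478.7 367.7] [76.8 74. ] 85.1 0.162
orange [555.8 377.1] [46.8 92.9] 34.7 0.1614
now [ 571.4 -162.6  253.7 -108.3] t 108.9 w 87.6 gf 0.0 F [-0.5 -0.8 -0.1] rp [ 1.7998e+02 -1.0000e-02]
482.6 -428.2 . -108.3 16 n 16 row [0.875, 0.003, -0.0, 0.0, 0.0, 0.0] rad 594.0 645.0 mid [521.0, -312.0] 
482.6 -428.2 80.5 -108.3 9 n 9 row [-0.0, -0.0, 0.962, 0.0, 0.0, -0.0] rad 645.0 645.0 mid [483.0, -428.0]
```

View pics/f.png

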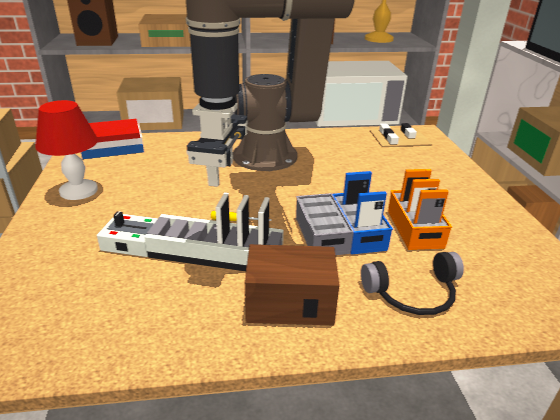

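```bash
python3 -m pendant '[[[0.87,0,0,0,0,0,1],[0.87,0,0,0,0,0,1],[0.87,0,0,0,0,0,1],[0.87,0,0,0,0,0,1],[0.87,0,0,0,0,0,1],[0.87,0,0,0,0,0,1],[0.87,0,0,0,0,0,1],[0.87,0,0,0,0,0,1]]]' |tail -1
python3 -m pendant '[[[0.88,0.01,0,0,0,0,1],[0.88,0.01,0,0,0,0,1],[0.88,0.01,0,0,0,0,1],[0.88,0.01,0,0,0,0,1],[0.88,0.01,0,0,0,0,1],[0.88,0.01,0,0,0,0,1],[0.88,0,0,0,0,0,1],[0.88,0,0,0,0,0,1]]]' |tail -1
python3 -m pendant '[[[0,0,0.96,0,0,0,1],[0,0,0.96,0,0,0,1],[0,0,0.96,0,0,0,1],[0,0,0.96,0,0,0,1],[0,0,0.96,0,0,0,1],[0,0,0,0,0,0,1],[0,0,0,0,0,0,1],[0,0,0,0,0,0,1]]]' |tail -1
python3 pl.py "482.6 -428.2 . -108.3 1" "482.6 -428.2 80.5 -108.3 5"
```

```text
gripper_force: 0.0
gripper_force: 0.0
gripper_force: 0.0
now [ 483.  -428.8  159.2 -108.3] t 111.3 w 87.9 gf 0.0 F [1.3 0.4 0.1] rp [-1.799e+02 -3.000e-02]
482.6 -428.2 . -108.3 1 n 1 row [-0.023, 0.029, -0.0, 0.0, 0.0, 0.006] rad 645.0 645.0 mid [483.0, -428.0] 
482.6 -428.2 80.5 -108.3 5 n 5 row [-0.0, -0.0, 0.787, 0.0, 0.0, -0.0] rad 645.0 645.0 mid [483.0, -428.0]
```

```bash
python3 -m pendant '[[[-0.02,0.03,0.78,0,0,0,1],[0,0,0.79,0,0,0,1],[0,0,0.79,0,0,0,1],[0,0,0.79,0,0,0,1],[0,0,0.78,0,0,0,1],[0,0,0,0,0,0,1],[0,0,0,0,0,0,-1],[0,0,0,0,0,0,-1]]]' 20|tail -5
python3 -m pendant '[[[0,0,0,0,0,0,-1],[0,0,0,0,0,0,-1],[0,0,0,0,0,0,-1],[0,0,0,0,0,0,-1],[0,0,0,0,0,0,-1],[0,0,0,0,0,0,-1],[0,0,0,0,0,0,-1],[0,0,0,0,0,0,-1]]]' |tail -5
python3 -m pendant '[[[0,0,0,0,0,0,-1],[0,0,0,0,0,0,-1],[-0.4,0,0,0,0,0,-1],[-0.4,0,0,0,0,0,-1],[-0.4,0,0,0,0,0,-1],[-0.4,0,0,0,0,0,-1],[-0.4,0,0,0,0,0,-1],[-0.4,0,0,0,0,0,-1]]]' |tail -5
python3 -m pendant '[[[-0.4,0,0,0,0,0,-1],[-0.2,0,0,0,0,0,-1],[-0.05,0,0,0,0,0,-1],[0,0,0,0,0,0,-1],[0,0,0,0,0,0,-1],[0,0,0,0,0,0,-1],[0,0,0,0,0,0,-1],[0,0,0,0,0,0,-1]]]' |tail -5
```

```text
tcp_pos: [0.4828, -0.4281, 0.0809]
eef_rot: [-179.9, -0.0, -108.3]
contact_force: [0.5, 0.0, -0.0]
gripper_width: 0.0769
gripper_force: 0.0
tcp_pos: [0.4813, -0.4273, 0.0793]
eef_rot: [179.9, 0.0, -108.3]
contact_force: [-2.9, 1.3, 3.2]
gripper_width: 0.0218
gripper_force: 20.0
tcp_pos: [0.4964, -0.3817, 0.0793]
eef_rot: [179.9, -0.0, -108.3]
contact_force: [-5.6, -1.0, 2.0]
gripper_width: 0.0217
gripper_force: 20.0
tcp_pos: [0.5003, -0.3702, 0.0793]
eef_rot: [179.9, -0.0, -108.3]
contact_force: [-6.7, -4.0, 1.9]
gripper_width: 0.0219
gripper_force: 20.0
```

```bash
python3 -m pendant '[[[-0.05,0,0,0,0,0,-1],[-0.05,0,0,0,0,0,-1],[-0.02,0,0,0,0,0,-1],[0,0,0,0,0,0,-1],[0,0,0,0,0,0,-1],[0,0,0,0,0,0,-1],[0,0,0,0,0,0,-1],[0,0,0,0,0,0,-1]]]' |tail -5
python3 -m pendant '[[[0,0,0,0,0,0,1],[0,0,0,0,0,0,1],[0,0,0,0,0,0,1],[0,0,0,0,0,0,1],[0,0,0,0,0,0,1],[0,0,0,0,0,0,1],[0,0,0,0,0,0,1],[0,0,0,0,0,0,1]]]' |tail -2
python3 -m pendant '[[[0,0,-0.7,0,0,0,1],[0,0,-1,0,0,0,1],[0,0,-1,0,0,0,1],[0,0,-1,0,0,0,1],[0,0,-1,0,0,0,1],[0,0,-1,0,0,0,1],[0,0,-1,0,0,0,1],[0,0,-1,0,0,0,1]]]' |tail -5
python3 - <<'E'
from h import *
T=tool();c=vision.capture("side");cv2.imwrite("pics/s2.png",c["frame"])
E
python3 -m pendant '[[[0.8,0,0,0,0,0,1],[0.8,0,0,0,0,0,1],[0.8,0,0,0,0,0,1],[0.8,0,0,0,0,0,1],[0.8,0,0,0,0,0,1],[0.5,0,0,0,0,0,1],[0,0,0,0,0,0,1],[0,0,0,0,0,0,1]]]' |tail -5
python3 - <<'E'
from h import *
c=vision.capture("scene");cv2.imwrite("pics/e.png",cv2.resize(c["frame"][140:280,90:470],None,fx=2,fy=2));w=cloud(c);z=w[...,2];M=masks(c)
m=M["black"]&(z>.075)&(z<.09)&(w[...,1]<-.33)&(w[...,1]>-.46)&(w[...,0]>.44)&(w[...,0]<.54);print(np.median(w[m],0),m.sum())
E
```

```text
tcp_pos: [0.5004, -0.3699, 0.0793]
eef_rot: [179.9, -0.2, -108.3]
contact_force: [-8.8, -14.6, -1.0]
gripper_width: 0.0221
gripper_force: 20.0
gripper_width: 0.0804
gripper_force: 0.0
tcp_pos: [0.5018, -0.3674, 0.2355]
eef_rot: [-179.9, -0.0, -108.3]
contact_force: [0.5, 0.1, -0.4]
gripper_width: 0.0874
gripper_force: 0.0
tcp_pos: [0.4734, -0.453, 0.2331]
eef_rot: [180.0, 0.0, -108.3]
contact_force: [0.2, 0.1, -0.5]
gripper_width: 0.0874
gripper_force: 0.0
[ 0.50808099 -0.36761557  0.08258117] 41
```

View pics/e.png

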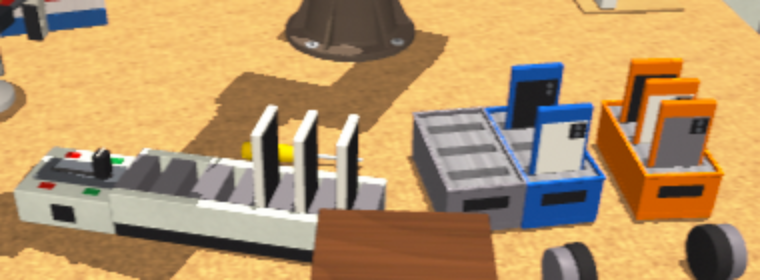

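The switch (100,162) stands between the green patches. The three whites are in their bays, and the blue and orange phones are in their trays. Handing in.

```bash
python3 -c "
from plant import r
print(r.close_job())"
```

```text
the job is handed in; nothing more can be done
None
```

I handed the job in after about 115 s on the robot's clock. The last camera check showed the switch fully back on, two blue and three orange phones in their own trays, and all three whites in charging bays; the judge's verdict was not shown.

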